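# Load a sample vial into the photometer and snap its light shield shut

## Robot

A 6-joint arm with a two-finger parallel gripper is mounted at the origin on a cart in front of the work surface, level with it; the furniture and walls round the work are solid. World frame = base frame: x ahead of the robot, y to its left, z up, the work surface at z = 0. Lengths are in m, angles in rad, forces in N, time in s.
With the tool pointing down it reaches from about 0.225 to 0.875 m from the base axis. Payload 3.4 kg.
Tool frame: the origin (TCP) lies at the very end of the fingers, on their centre line; the grasp point (between the pads) lies 19 mm behind it; z points along the fingers, y is the line along which they close (so a half turn about z gives the same grasp; the last joint's range is limited). The gripper opens to 85 mm and grips with 20 to 120 N. Pads are 22 mm wide; open, the fingers measure 114 mm over their backs; the gripper's body (76 mm by 85 mm) begins 54 mm behind the grasp point. The pads swing forward as they close: fully open they stand 13 mm farther back than shut.
Start: joints at [-1.323, 0.276, 1.505, -0, 1.361, -0.121], TCP at [0.207, -0.536, 0.231] pointing down, gripper open.
Joint ranges: [-2.89, 2.89], [-0.75, 2.08], [0.22, 2.7], [-1.18, 4.32], [0.11, 2.71], [-2.7, 2.7]. Speed limits (rad/s): [2.57, 2.57, 3.14, 3.14, 3.14, 3.14].

## Interface

Orientations are given as a unit quaternion [w, x, y, z].
In Python, from rig import readout, vision, manip gives the robot as it stands.
- The arm moves only by the shell command python3 -m handwheel 'ROWS' [FORCE]. ROWS is JSON, a list of rows, each a list of 3 entries, a list of its own where there are three numbers: the shift along the tool's x, y, z in mm, then the turn, a rotation vector about the tool's x, y, z in units of 6 degrees (1.0 is 6 degrees), then the closure, from -1 (fully open) to 1 (shut), so that 0 is half open. A call has 1 to 20 rows; each row shifts and turns the commanded pose from where the row before left it, along the tool's axes as they then stand; what a row does not reach is not made up. A row lasts 1/8 s, in which the tool goes at most 62.5 mm and 10.7 degrees, less where a joint would pass 70% of its speed; a pose out of reach is approached as far as the arm can. A call is refused whole if a number of a shift passes 62.5 or a number of a turn 1, either way. A call with a gripper value outside its range is refused whole. The fingers move at their own pace and stop on an object; FORCE is the grip in N (left out, the last holds). Time passes only in rows, so rows that do not move let the fingers close. It gives the time, the measured TCP pose, the force, the opening and the grip force at its end, in the units of the state.
- readout.get_state(): the state, without advancing time (a new reading comes with each control period).
- vision.get_image(name): name is "scene" or "top" or "wrist"; returns the picture (420x560x3 uint8, blue, green, red); there is no depth.
- vision.camera_params(name): a dict with "intrinsics" (3x3 intrinsics, pixels), "rvec" (rotation vector, rad) and "tvec" (3), from world to camera coordinates, as OpenCV has them; the wrist camera has in their place "hand_eye" (4x4, takes a point from camera to tool coordinates, whose origin is the TCP and whose axes are the flange's). Camera axes: x right, y down, z forward; pixel columns grow to the right and rows downward; lengths in m; the calibration is good to about 2 mm. A picture is of the moment at which its call begins: read the wrist's pose just before it. camera_params takes no time and is no camera call.
- manip.sign_off(): hands the job in; it is judged then, once.
The state is a dict: "clock": time; "qpos": joint angles; "qd": joint speeds; "effort": joint torques, N m; "position": TCP position; "ee_rot": TCP orientation; "contact_force": force on the tool from outside, world axes, zero at the start; "moment": the same for the moment, N m; "width": finger opening in m; "gripper_force": force on a finger pad.
Only numpy, scipy, OpenCV 4.12 (cv2) and the standard library are available. Lean on these libraries where they do the work, as an engineer would, in place of code of your own. Each camera call takes 0.05 s, during which the arm holds its last target. There are 200 camera calls.

## Task

Stand the sample vial in the photometer's well, fully down. Then set the loose light shield on the deck, open end towards the housing, run its side flanges under the two rails and slide it home over the vial until its spring leaf clicks behind the keeper bar. The leaf is stiff and the parts are delicate: push with feeling, never hard, and leave the other things on the bench where they are.

Things in the scene. Friction and masses are not known exactly. Their poses are not given: they have to be found in the camera images.
- photometer: White and grey bench photometer, 190 x 152 x 78 mm, heavy, fixed; never to be pressed with more than 30 N. Origin: underside, below the centre of the sample well; z up; +x = direction in which the shield is pushed shut (roughly away from the robot). Flat grey deck at z = 44 mm, x = -95 to 32 mm. Beside it, y = 38 to 104 mm, a panel with screen and keys, at most 3 mm above the deck.
- well_mouth (a point): Centre of the mouth of the well, at deck height, straight above the photometer's origin. The well is a round blind hole, 25 mm wide, 28 mm deep, with a 1.5 mm chamfer. Keep the arm clear of the fixed equipment round it: gas cylinder (0.14 m across, tall, at x = 0.71, y = 0.14 m from the robot's base), compound microscope (from x = 0.43 m, y = -0.37 m to the right, 0.4 m high), stereo microscope (y > 0.4 m).
- rail_entry (a point): On the deck, midway between the near ends of the two rails (photometer x = -36 mm); rails run to x = 32 mm. Rail side walls have inner faces at y = +-29 mm; lips overhang from y = +-24.5 mm outward, 5.5 mm clear above the deck, lip top at 8.5 mm. Over the 11 mm before this point the walls flare outward by 4 mm and the lips are bevelled underneath.
- housing: The photometer's white detector housing behind the rails, fixed to it; same origin and axes as the photometer. Its front face, x = 32 mm, |y| < 48 mm, rises 34 mm above the deck and is the shield's end stop. A slot (|y| < 10 mm, floor 18 mm above the deck, x = 32 to 70 mm) takes the shield's leaf. Delicate optics: never to be pressed with more than 25 N.
- keeper (a point): Middle of the underside of the aluminium keeper bar that bridges the slot in the housing, 28.3 mm above the deck. The bar covers photometer x = 44 to 50 mm, its front edge bevelled; behind it the slot stays open from above as far as x = 70 mm, so that the barb can be seen there once it has clicked.
- shield: Loose black light shield, a hood 64 mm long (x), 25 mm high, 60 g. Origin: centre of underside. Side walls 44 mm apart outside: grasp there, higher than 9 mm to clear the rails. Foot flanges to y = +-28 mm, 4 mm thick. Closed at the back (x = -32 mm), open at the front (x = 32 mm), which starts roughly away from the robot. Home: 44 mm above the photometer's origin, axes parallel.
- barb (a point): Top of the barb on the shield's grey spring leaf. The leaf, 14 mm wide, 2.5 mm thick, runs on from the roof to shield x = 63 mm, z = 25 to 27.5 mm; the barb is 3.5 mm high, its upright rear face at shield x = 51 mm, then a ramp down to the leaf's end. It passes the keeper bar 1 mm before the shield's front meets the housing.
- leaf (a joint): Bend of the spring leaf: 0 straight, positive = bent down (about 0.12 while its barb is under the keeper bar); springs back to 0 at the click. The shield runs freely with about 1 N; bending the leaf, from about 12 mm before home, takes up to 8 to 15 N of push, which falls off at the click, 1 mm before the hard stop.
- vial: Sample vial with black screw cap, 22 mm in diameter, 47 mm high (cap: top 11 mm, 20 mm in diameter), 24 g, standing on the bench. Origin: centre of its foot. Seated it stands upright, 19 mm out of the deck.
- petri_dish: Petri dish, 60 mm across, 14 mm high, lying on the bench; not to be disturbed. Origin: centre of its underside.
- tweezers: Steel tweezers, 125 mm long, lying on the bench; not to be disturbed. Origin: middle of the underside.
- eyepiece: Black spare eyepiece, 37 mm across, 38 mm high, standing; not to be disturbed. Origin: centre of its foot.
- dust_cap: Black dust cap, 36 mm across, 13 mm high, lying; not to be disturbed. Origin: centre of its underside.
Mind the look-alikes: they are no part of the job. Of the things that look like the vial, take the one that is farthest from the robot's base at the start.

How it is judged:
On the way, in this order (a step that is already met when the one before it is completed fails the run):
1. the vial stands fully down in the photometer's well, released (x of vial in the frame of photometer between -0.0035 and 0.0035 m and y of vial in the frame of photometer between -0.0035 and 0.0035 m and z of vial in the frame of photometer below 0.019 m and angle between vial's own z axis and vertical below 0.15 rad and contact force between the fingers and vial below 0.1 N), for 0.2 s.
2. the shield's flanges are under both rails (y of shield in the frame of photometer between -0.003 and 0.003 m and z of shield in the frame of photometer between 0.041 and 0.047 m and angle between the x axis of shield and the x axis of photometer, either way round below 0.06 rad and angle between shield's own z axis and vertical below 0.06 rad and x of shield in the frame of photometer above -0.055 m), for 0.1 s.
At the end, for the whole second after the job is handed in: Vial upright in the well, within 3.5 mm of its centre and at most 3 mm off its floor; shield under both rails (3 mm sideways and in height, 0.06 rad), front within 1.8 mm of the housing, leaf straight again behind the keeper bar (bend under 0.04 rad); all at rest (y of shield in the frame of photometer between -0.003 and 0.003 m and z of shield in the frame of photometer between 0.041 and 0.047 m and angle between the x axis of shield and the x axis of photometer, either way round below 0.06 rad and angle between shield's own z axis and vertical below 0.06 rad and x of shield in the frame of photometer between -0.0018 and 0.0018 m and value of joint leaf between -0.04 and 0.04 rad and x of vial in the frame of photometer between -0.0035 and 0.0035 m and y of vial in the frame of photometer between -0.0035 and 0.0035 m and z of vial in the frame of photometer below 0.019 m and angle between vial's own z axis and vertical below 0.15 rad and linear speed of shield below 0.02 m/s); the robot touches nothing.
It fails at once if the shield is pushed against the housing with more than 25 N (contact force between shield and housing above 25 N).
It fails at once if the shield is forced against the photometer with more than 30 N (contact force between shield and photometer above 30 N).
It fails at once if the glass vial is pressed against the photometer with more than 40 N (contact force between vial and photometer above 40 N).
It fails at once if the petri dish, tweezers, eyepiece or dust cap is shifted by more than 15 mm (distance of any of petri_dish, tweezers, eyepiece, dust_cap from where it was at the start of the episode above 0.015 m).
It also fails if it takes over 72 s, if anything falls off the work surface, if the arm or the gripper's body presses on something with over 40 N, if the wrist force passes 120 N, or if a joint passes its speed limit or range.

## Working session

There is one attempt and no reset: what is moved stays moved. The work goes in short steps, Python scripts to look and compute and a shell command to move; the robot and the scene stay as the last step left them, time stands still between calls to the robot, and variables do not carry over. Pictures are saved under pics/ and viewed, at most 10 in all, crops included, and the job is handed in when it is done.

```bash
mkdir -p pics; ls; python3 - <<'E'
from rig import readout, vision
import cv2,numpy as np
s=readout.get_state(); print({k:np.round(v,3).tolist() for k,v in s.items()})
for n in("scene","top"):
    cv2.imwrite(f"pics/{n}0.png",vision.get_image(n)); 
for n in("scene","top","wrist"): print(n,vision.camera_params(n))
E
```

```text
pics
{'clock': 0.0, 'qpos': [-1.323, 0.277, 1.506, 0.0, 1.361, -0.121], 'qd': [-0.0, 0.002, 0.0, -0.001, -0.001, -0.0], 'effort': [0.0, -41.678, -24.581, -0.0, 0.011, -0.0], 'position': [0.207, -0.536, 0.23], 'ee_rot': [-0.001, 0.983, 0.183, -0.0], 'contact_force': [0.546, -0.604, -0.325], 'moment': [-0.003, 0.05, -0.05], 'gripper_force': 0.0, 'width': 0.085}
scene {'intrinsics': array([[391.72203493,   0.        , 281.72033083],
       [  0.        , 391.72203493, 209.98614258],
       [  0.        ,   0.        ,   1.        ]]), 'rvec': array([ 0.5684721 , -2.52452671,  1.41062324]), 'tvec': array([0.45452312, 0.14484316, 0.78579132])}
top {'intrinsics': array([[452.97199941,   0.        , 277.39515639],
       [  0.        , 452.97199941, 210.17070783],
       [  0.        ,   0.        ,   1.        ]]), 'rvec': array([ 2.1606043 , -2.18217322,  0.14943418]), 'tvec': array([0.06243311, 0.46454376, 1.01738669])}
wrist {'intrinsics': array([[351.54219071,   0.        , 279.59688424],
       [  0.        , 351.54219071, 205.88287648],
       [  0.        ,   0.        ,   1.        ]]), 'hand_eye': array([[ 3.94880376e-04, -9.58453590e-01, -2.85248243e-01,
         7.22477868e-02],
       [ 9.99999912e-01,  3.38467397e-04,  2.47065674e-04,
         4.59980163e-04],
       [-1.40253752e-04, -2.85248316e-01,  9.58453639e-01,
        -1.42263748e-01],
       [ 0.00000000e+00,  0.00000000e+00,  0.00000000e+00,
         1.00000000e+00]])}
```

View pics/scene0.png

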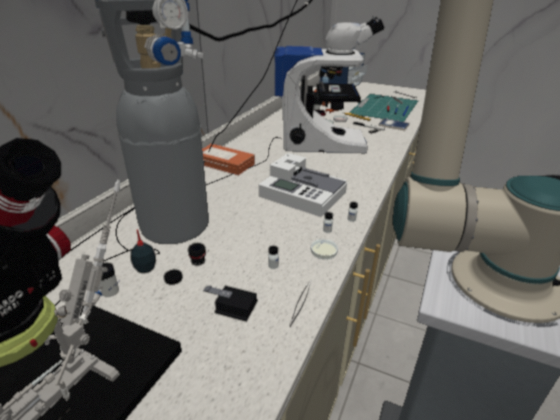

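View pics/top0.png

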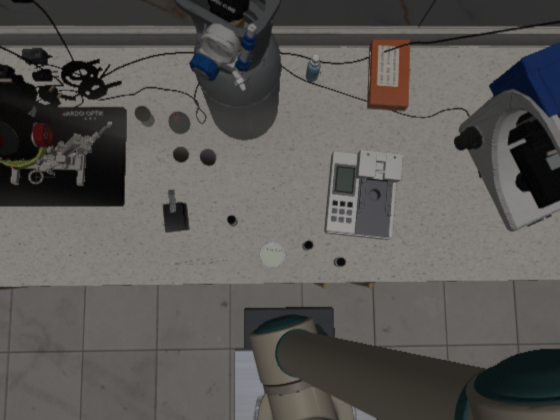

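Scene view: three black-capped vials at about (273,256), (328,219), (353,211), the shield at (237,302) with its grey leaf to the left, and the photometer at (305,185). In the top view the vials are at (232,220), (308,245), (340,262), the shield at (175,215) and the photometer deck at (375,205), with the well at about (375,195).

```bash
cat > h.py <<'E'
import numpy as np,cv2
from scipy.spatial.transform import Rotation as R
from rig import readout, vision
def pose(s=None):
    s=s or readout.get_state(); q=s["ee_rot"]
    T=np.eye(4); T[:3,:3]=R.from_quat([q[1],q[2],q[3],q[0]]).as_matrix(); T[:3,3]=s["position"]; return T
def cam(name,T=None):
    "K, camera-to-world"
    c=vision.camera_params(name)
    if name=="wrist": return c["intrinsics"],T@c["hand_eye"]
    M=np.eye(4); M[:3,:3]=cv2.Rodrigues(c["rvec"])[0]; M[:3,3]=c["tvec"]; return c["intrinsics"],np.linalg.inv(M)
def ray(uv,z,K,M):
    uv=np.atleast_2d(uv).astype(float); d=np.c_[uv,np.ones(len(uv))]@np.linalg.inv(K).T@M[:3,:3].T
    return M[:3,3]+d*((z-M[2,3])/d[:,2])[:,None]
def proj(p,K,M):
    c=(np.atleast_2d(p)-M[:3,3])@M[:3,:3]@K.T; return c[:,:2]/c[:,2:]
def snap(name,f):
    T=pose(); im=vision.get_image(name); cv2.imwrite(f"pics/{f}.png",im); np.save(f"pics/{f}.npy",T); return im,T
E
python3 - <<'E'
from h import *
im=cv2.imread("pics/top0.png"); K,M=cam("top")
g=im.max(2)
m=((g<45)*255).astype(np.uint8)
n,l,st,c=cv2.connectedComponentsWithStats(m)
for i in range(1,n):
    x,y,w,h,a=st[i]
    if a>25 and 130<x<420 and 130<y<275: print(c[i].round(1),st[i],ray(c[i],.047,K,M).round(4),ray(c[i],.025,K,M).round(4))
# photometer corners by eye
print(ray([[362,176],[400,180],[394,237],[327,233],[335,152],[375,195],[401,153],[361,151]],.044,K,M).round(4))
Ks,Ms=cam("scene")
print(ray([[273,249],[328,213],[353,205]],.047,Ks,Ms).round(3))
cv2.imwrite("pics/topcrop.png",cv2.resize(im[130:280,140:420],None,fx=2.8,fy=2.8,interpolation=cv2.INTER_CUBIC)*1)
E
```

```text
[180.3 155.5] [174 150  14  12 126] [[0.5902 0.2784 0.047 ]] [[0.5955 0.2827 0.025 ]]
[207.4 159.3] [201 155  14  10 110] [[0.5809 0.2167 0.047 ]] [[0.586  0.2197 0.025 ]]
[175.9 216.8] [163 203  25  27 521] [[0.4497 0.2863 0.047 ]] [[0.452  0.2907 0.025 ]]
[231.1 219.2] [228 216   8   8  49] [[0.4431 0.1626 0.047 ]] [[0.4452 0.1644 0.025 ]]
[308.  244.5] [304 241   9   8  50] [[ 0.3847 -0.0096  0.047 ]] [[ 0.3856 -0.0115  0.025 ]]
[340.5 261.5] [337 258   8   8  52] [[ 0.346  -0.0815  0.047 ]] [[ 0.346 -0.085  0.025]]
[[ 0.5403 -0.1368  0.044 ]
 [ 0.5304 -0.2241  0.044 ]
 [ 0.3997 -0.2049  0.044 ]
 [ 0.4102 -0.0532  0.044 ]
 [ 0.597  -0.0762  0.044 ]
 [ 0.496  -0.1652  0.044 ]
 [ 0.5937 -0.2292  0.044 ]
 [ 0.599  -0.1364  0.044 ]]
[[ 0.445  0.165  0.047]
 [ 0.39  -0.013  0.047]
 [ 0.348 -0.074  0.047]]
```

View pics/topcrop.png

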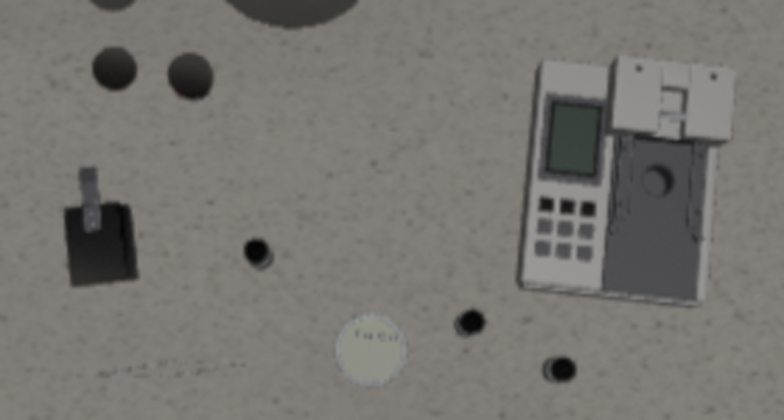

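The target vial is the left one, at (0.443, 0.163). The photometer yaw is about -0.07 and its well is near (0.496, -0.165). I'll look at the photometer with the wrist camera first.

```bash
python3 -m handwheel '[[[36,-46,0],[0,0,0],-1],[[36,-46,0],[0,0,0],-1],[[36,-46,0],[0,0,0],-1],[[36,-46,0],[0,0,0],-1],[[36,-46,0],[0,0,0],-1],[[36,-46,0],[0,0,0],-1],[[50,10,0],[0,0,0],-1],[[50,10,0],[0,0,0],-1],[[50,10,0],[0,0,0],-1],[[50,10,0],[0,0,0],-1],[[0,0,0],[0,0,1],-1],[[0,0,0],[0,0,1],-1],[[0,0,0],[0,0,1],-1],[[0,0,0],[0,0,1],-1],[[0,0,0],[0,0,0.2],-1],[[0,0,0],[0,0,0],-1]]'
python3 - <<'E'
from h import *
im,T=snap("wrist","phot1"); K,M=cam("wrist",T); print(T.round(3)); print(proj([.496,-.165,.044],K,M))
E
```

```text
clock: 2.1
position: [0.5101, -0.1662, 0.2311]
ee_rot: [-0.0, 0.999, -0.035, -0.0]
contact_force: [-0.2, 1.3, 0.6]
width: 0.0856
gripper_force: 0.0
[[ 0.998 -0.07  -0.     0.51 ]
 [-0.07  -0.998  0.    -0.166]
 [-0.    -0.    -1.     0.231]
 [ 0.     0.     0.     1.   ]]
[[278.75447804 194.51498329]]
```

View pics/phot1.png

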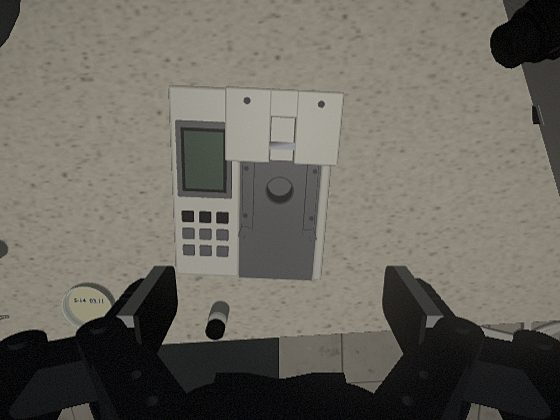

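The wrist picture shows the well mouth at about (279,188), the deck's near edge from (239,277) to (314,280), and the rails at columns 240–250 and 305–317. Next, precise fits.

```bash
python3 - <<'E'
from h import *
im=cv2.imread("pics/phot1.png"); T=np.load("pics/phot1.npy"); K,M=cam("wrist",T)
g=cv2.cvtColor(im,cv2.COLOR_BGR2GRAY).astype(float)
print("row189",g[189,240:320:2].astype(int)); print("col279",g[165:215,279].astype(int)); print("col270",g[268:290,270].astype(int))
print("row260",g[260,230:250].astype(int),g[260,308:330].astype(int)); print("row210",g[210,230:260].astype(int),g[210,300:330].astype(int))
# subpixel near edge
def edge(line): d=np.abs(np.diff(line)); i=d.argmax(); s=slice(max(i-2,0),i+3); return (np.arange(len(d))[s]*d[s]).sum()/d[s].sum()+.5
P=ray([[c,270+edge(g[270:290,c])] for c in range(245,308,3)],.044,K,M)
k=np.polyfit(P[:,1],P[:,0],1); print("near edge dx/dy",k, "res",np.std(P[:,0]-np.polyval(k,P[:,1])))
Q=ray([[232+edge(g[r,232:246]),r] for r in range(245,272,2)],.044,K,M); k2=np.polyfit(Q[:,0],Q[:,1],1); print("deck left dy/dx",k2,np.std(Q[:,1]-np.polyval(k2,Q[:,0])))
# well
roi=g[172:208,258:300]; m=(cv2.GaussianBlur(roi,(3,3),0)<np.median(roi)-8).astype(np.uint8)*255
E=cv2.Canny(roi.astype(np.uint8),40,90)
big=cv2.resize(im[155:290,225:330],None,fx=5.5,fy=4.4,interpolation=cv2.INTER_CUBIC); cv2.imwrite("pics/pc.png",big)
E
```

```text
row189 [81 65 86 88 88 89 96 89 90 90 88 89 92 66 52 91 89 92 90 89 88 88 88 92
 93 54 58 90 92 91 92 90 95 89 89 94 95 92 81 89]
col279 [93 91 93 94 90 92 94 90 94 93 93 82 75 89 92 92 91 90 89 92 94 90 92 90
 92 88 90 90 90 94 82 53 44 42 48 47 41 51 64 78 89 87 89 89 87 86 84 87
 87 85]
col270 [ 83  83  85  82  79  82  84  81  84  76  98 138 145 140 141 139 132 133
 138 138 143 139]
row260 [154 154 152 154 152 155 155 140 130  83  82  82  83  83  82  83  84  83
  83  84] [ 82  86  86  87  83  87 138 148 152 151 153 154 149 136 100 139 141 139
 140 136 140 140]
row210 [155 155 156 159 157 158 161 148 136 102  83  86  77  87  87  85  86  84
  89  87  89  87  83  71  85  86  89  86  87  85] [ 88  88  89  91  59  92  91  87  87  91  88  90  89  88  91  68  88  85
 134 147 156 154 155 152 155 140 126 143 141 139]
near edge dx/dy [0.11529353 0.42393774] res 0.000183653692153294
deck left dy/dx [-0.11413775 -0.0695119 ] 6.499998370438529e-05
```

View pics/pc.png

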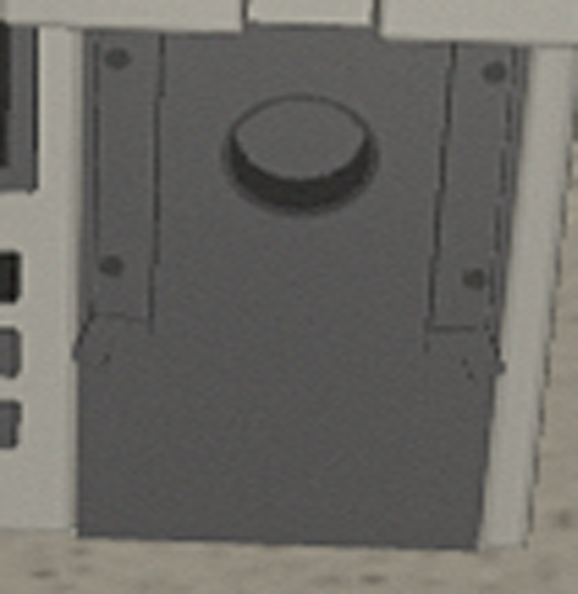

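```bash
python3 - <<'E'
from h import *
T=np.load("pics/phot1.npy"); K,M=cam("wrist",T)
w=ray([[279.5,190.2],[265.4,190],[293.7,190],[279.5,176.6],[279.5,203.9]],.044,K,M); print(w.round(4))
yaw=-.1145; e=np.array([np.cos(yaw),np.sin(yaw)]); n=np.array([-e[1],e[0]])
c=w[0,:2]
loc=lambda p:np.c_[(p[:,:2]-c)@e,(p[:,:2]-c)@n].round(4)
print("lips",loc(ray([[252.6,223],[303.4,223],[254.5,168.6],[307.4,168.6]],.0525,K,M)))
print("near edge",loc(ray([[245,277.8],[300,279.3]],.044,K,M)), "housing foot", loc(ray([[270,161.5],[290,161.8]],.044,K,M)))
Ks,Ms=cam("scene");Kt,Mt=cam("top");print(proj([*c,.044],Ks,Ms),proj([*c,.044],Kt,Mt))
E
```

```text
[[ 0.5002 -0.166   0.044 ]
 [ 0.5014 -0.1525  0.044 ]
 [ 0.4995 -0.1797  0.044 ]
 [ 0.5136 -0.1669  0.044 ]
 [ 0.4865 -0.1651  0.044 ]]
lips [[-0.0317  0.0246]
 [-0.0294 -0.0244]
 [ 0.0216  0.0241]
 [ 0.0238 -0.0247]]
near edge [[-0.0954  0.0317]
 [-0.0946 -0.0256]] housing foot [[ 0.0274  0.0102]
 [ 0.028  -0.0086]]
[[307.83295201 177.46064394]] [[375.29400258 193.17481568]]
```

```bash
python3 -m handwheel '[[[0,0,0],[0,0,0.42],-1],[[-13,-46,0],[0,0,0],-1],[[-13,-46,0],[0,0,0],-1],[[-13,-46,0],[0,0,0],-1],[[-13,-46,0],[0,0,0],-1],[[-13,-46,0],[0,0,0],-1],[[-13,-46,0],[0,0,0],-1],[[-13,-46,0],[0,0,0],-1],[[0,0,0],[0,0,0],-1]]'
python3 - <<'E'
from h import *
im,T=snap("wrist","vial1"); K,M=cam("wrist",T); print(T.round(4)); print(proj([[.443,.163,.047],[.443,.163,.0],[.45,.286,.025]],K,M))
E
```

```text
clock: 3.28
position: [0.456, 0.1667, 0.2313]
ee_rot: [-0.0, 0.999, -0.055, -0.0]
contact_force: [-0.2, -0.5, 0.9]
width: 0.0855
gripper_force: 0.0
[[ 9.940e-01 -1.092e-01 -0.000e+00  4.560e-01]
 [-1.092e-01 -9.940e-01  9.000e-04  1.667e-01]
 [-1.000e-04 -9.000e-04 -1.000e+00  2.313e-01]
 [ 0.000e+00  0.000e+00  0.000e+00  1.000e+00]]
[[284.47337433 193.6848005 ]
 [283.95551272 182.78630364]
 [164.16462604 194.30701327]]
```

View pics/vial1.png

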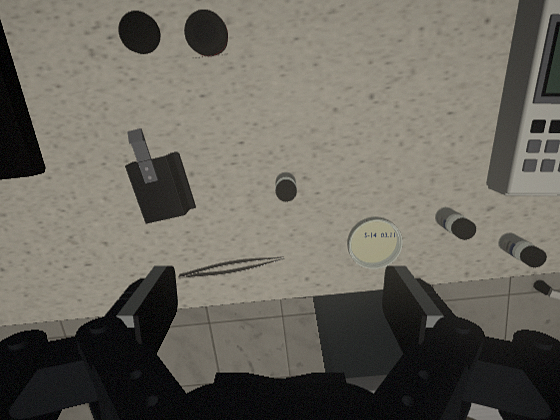

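The vial is at (286,187) between the fingers. The shield is at (160,187), its leaf pointing up and left to (135,130). Tweezers at (230,267) and dish at (375,240) stay clear.

```bash
python3 - <<'E'
from h import *
im=cv2.imread("pics/vial1.png"); T=np.load("pics/vial1.npy"); K,M=cam("wrist",T)
g=cv2.cvtColor(im,cv2.COLOR_BGR2GRAY)
print(g[168:206:1,286]); print(g[190,268:304])
print("shield row190",g[190,125:200]); print("col160",g[150:225,160])
for t in(45,60,75,90):
    m=cv2.inRange(g,0,t); n,l,st,c=cv2.connectedComponentsWithStats(m)
    for i in range(1,n):
        x,y,w,h,a=st[i]
        if a>100 and 115<x<300 and 120<y<230: print(t,c[i].round(1),st[i]); 
big=cv2.resize(im[120:230,115:205],None,fx=6,fy=5.4,interpolation=cv2.INTER_CUBIC); cv2.imwrite("pics/sh.png",cv2.convertScaleAbs(big,alpha=1.8))
E
```

```text
[138 144 148 143 106  83  78  82  96 128 145  96  38  44  50  45  48  47
  51  49  47  46  49  49  47  49  51  50  47  49  46  49  41  94 141 152
 144 141]
[146 147 147 148 147 147 153  90  48  46  49  48  49  49  52  50  50  52
  49  52  51  49  47  50  48  46  45  47  63 142 133 133 136 135 137 140]
shield row190 [146 147 146 144 144 139 141 146 106  35  32  38  34  31  36  30  34  34
  32  34  38  34  32  40  31  34  36  29  37  35  36  31  32  38  42  35
  32  38  37  40  35  37  40  40  38  37  43  39  43  38  37  47  34  34
  35  34  40  35  35  36  43  42  43  45  40  45 151 145 144 145 144 146
 146 146 146]
col160 [141 144 143 142 142 149 115  52  37  40  41  43  41  43  43  40  40  37
  40  41  36  41  41  39  42  41  40  36  34  35  40  43  34  41  40  41
  37  34  38  38  35  35  38  37  41  39  35  35  39  37  40  40  36  42
  35  35  36  33  37  35  41  38  38  33  31  40  38  34  36  26  60 128
 149 141 134]
45 [161.7 189.4] [ 125  153   71   70 2850]
60 [162.2 188.8] [ 125  152   71   72 3013]
60 [285.6 190.1] [276 180  20  21 345]
75 [162.  188.6] [ 125  152   71   72 3093]
75 [285.7 190.2] [276 180  21  22 359]
90 [158.3 182.4] [ 125  129   71   95 3773]
90 [285.7 190.1] [275 180  22  22 364]
```

View pics/sh.png

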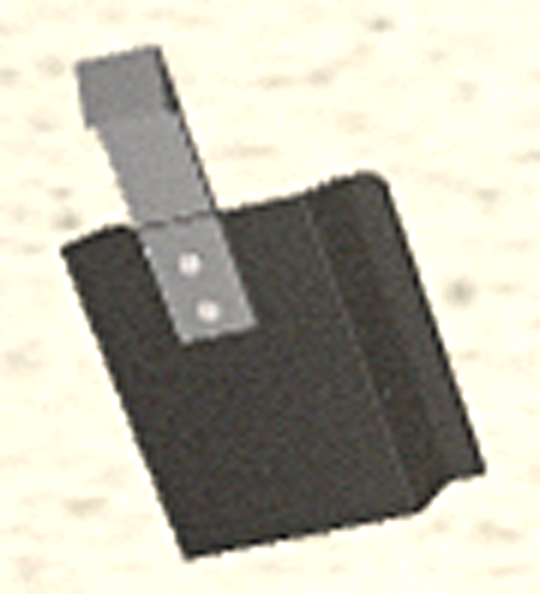

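```bash
python3 - <<'E'
from h import *
T=np.load("pics/vial1.npy"); K,M=cam("wrist",T)
v=ray([[285.7,191.3]],.047,K,M)[0]; print("vial",v.round(4), "foot proj",proj([*v[:2],0],K,M), "cap bottom",proj([*v[:2],.036],K,M))
q=ray([[145.8,223.3],[184.2,215],[165.8,157],[125.8,165.9]],.025,K,M); print(q.round(4))
print("sides",[round(float(np.linalg.norm(q[i]-q[i-3])),4) for i in range(4)])
x=(q[2]+q[3]-q[0]-q[1])[:2]; yaw=np.arctan2(x[1],x[0]); y=(q[0]+q[3]-q[1]-q[2])[:2]; print("yaw",yaw,np.arctan2(-y[0],y[1]),"c",q.mean(0))
lf=ray([[115+120/6,120+58/5.4]],.028,K,M)[0]; d=lf-q.mean(0); print("leaf tip local",d[0]*np.cos(yaw)+d[1]*np.sin(yaw),-d[0]*np.sin(yaw)+d[1]*np.cos(yaw))
psi=np.arctan2(T[1,0],T[0,0]); d=v[:2]-T[:2,3]; print("psi",psi,"move to vial tool",T[:2,:2].T@d)
E
```

```text
vial [0.4452 0.1616 0.047 ] foot proj [[285.03644636 180.66371004]] cap bottom [[285.52926497 188.5632397 ]]
[[0.4211 0.3116 0.025 ]
 [0.4258 0.2697 0.025 ]
 [0.4875 0.2766 0.025 ]
 [0.4831 0.3183 0.025 ]]
sides [0.0421, 0.0621, 0.0419, 0.0623]
yaw 0.10979177733549841 0.10855114041722168 c [0.45438033 0.29404518 0.025     ]
leaf tip local 0.061987174916533216 -0.0007632586016331931
psi -0.109460313713343 move to vial tool [-0.01014271  0.00627814]
```

```bash
python3 -m handwheel '[[[-2.5,1.6,40],[0,0,0],-1],[[-2.5,1.6,40],[0,0,0],-1],[[-2.5,1.6,40],[0,0,0],-1],[[-2.6,1.5,40],[0,0,0],-1],[[0,0,28],[0,0,0],-1],[[0,0,10.3],[0,0,0],-1],[[0,0,0],[0,0,0],-1],[[0,0,0],[0,0,0],0.2],[[0,0,0],[0,0,0],0.4],[[0,0,0],[0,0,0],0.6],[[0,0,0],[0,0,0],1],[[0,0,0],[0,0,0],1],[[0,0,0],[0,0,0],1],[[0,0,0],[0,0,0],1],[[0,0,0],[0,0,0],1]]' 25
python3 - <<'E'
from h import *
im,T=snap("wrist","grip1"); K,M=cam("wrist",T); print(T.round(4)); p=T[:3,3]
print(proj([[*p[:2],.047],p],K,M))
E
```

```text
clock: 5.2
position: [0.4465, 0.159, 0.0334]
ee_rot: [-0.0, 0.998, -0.057, 0.0]
contact_force: [-0.8, -0.3, 5.6]
width: 0.0185
gripper_force: 24.2
[[ 9.934e-01 -1.148e-01  1.000e-03  4.465e-01]
 [-1.148e-01 -9.934e-01  1.000e-04  1.590e-01]
 [ 1.000e-03 -2.000e-04 -1.000e+00  3.340e-02]
 [ 0.000e+00  0.000e+00  0.000e+00  1.000e+00]]
[[277.9332721  285.96374113]
 [278.0897988  270.6419352 ]]
```

View pics/grip1.png

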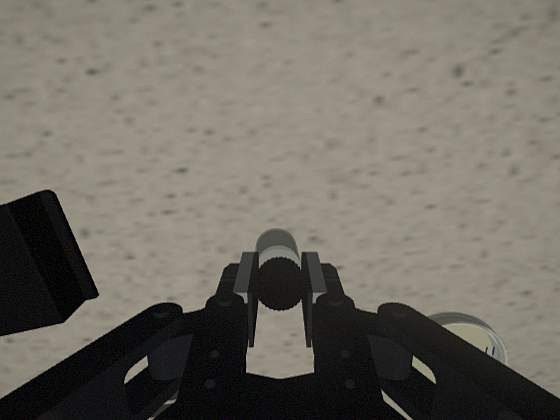

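Vial gripped at the cap, whose top shows at (280,284) against a predicted (278,286). I'll lift it and measure that offset.

```bash
python3 -m handwheel '[[[0,0,-10],[0,0,0],1],[[0,0,-40],[0,0,0],1],[[0,0,-42],[0,0,0],1],[[0,0,0],[0,0,0],1],[[0,0,0],[0,0,0],1]]'
python3 - <<'E'
from h import *
im,T=snap("wrist","lift1"); K,M=cam("wrist",T); print(T.round(4)); p=T[:3,3]
g=cv2.cvtColor(im,cv2.COLOR_BGR2GRAY)
print(g[284,245:320]); print(g[240:320,280])
m=cv2.inRange(g,0,62); 
zc=p[2]+.0136
for uv in ([280,284],[279,284],[280,283]): print("cap in tool", T[:3,:3].T@(ray([uv],zc,K,M)[0]-p))
w=np.array([.5002,-.166]); print("tool delta",T[:2,:2].T@(w-p[:2]))
E
```

```text
clock: 5.88
position: [0.4453, 0.1588, 0.1247]
ee_rot: [0.0, 0.998, -0.057, -0.0]
contact_force: [-0.8, -0.1, -0.9]
width: 0.0189
gripper_force: 24.3
[[ 9.934e-01 -1.147e-01 -9.000e-04  4.453e-01]
 [-1.147e-01 -9.934e-01 -2.000e-04  1.588e-01]
 [-9.000e-04  4.000e-04 -1.000e+00  1.247e-01]
 [ 0.000e+00  0.000e+00  0.000e+00  1.000e+00]]
[65 60 62 63 28 30 34 24 31 33 32 27 21 30 29 23 26 26 28 26 28 26 24 27
 24 32 26 28 23 30 32 29 26 27 32 23 32 29 33 29 32 31 28 31 23 27 32 32
 28 29 28 31 28 26 33 30 32 32 29 30 30 31 28 30 30 26 47 69 64 63 63 63
 66 64 68]
[ 82  80  80  82  80 113 127 122 125 132 139 135 140 141 140 145 109  49
  31  35  31  31  35  31  36  34  32  28  32  34  37  33  33  32  31  33
  31  31  36  30  28  26  32  26  23  23  25  23  25  28  27  27  28  25
  29  28  22  23  25  27  23  23  27  26  28  27  27  31  23   6 139 162
 160 152 155 151 152 154 156 152]
cap in tool [ 0.000907    0.00084279 -0.0136005 ]
cap in tool [ 0.00090684  0.00043388 -0.01360065]
cap in tool [ 0.00136367  0.00084246 -0.0136009 ]
tool delta [0.09181207 0.31636081]
```

```bash
python3 -m handwheel '[[[13,45,0],[0,0,0],1],[[13,45,0],[0,0,0],1],[[13,45,0],[0,0,0],1],[[13,45,0],[0,0,0],1],[[13,45,0],[0,0,0],1],[[13,45,0],[0,0,0],1],[[13.5,45.7,0],[0,0,0],1],[[0,0,0],[0,0,0],1],[[0,0,20],[0,0,0],1],[[0,0,0],[0,0,0],1],[[0,0,0],[0,0,0],1]]'
python3 - <<'E'
from h import *
im,T=snap("wrist","over1"); K,M=cam("wrist",T); print(T.round(4)); p=T[:3,3]
w=np.array([.5002,-.166]); print("tool err",T[:2,:2].T@(w-p[:2]))
s,_=snap("scene","sc1");t,_=snap("top","tp1")
a=cv2.resize(im[180:330,190:370],(720,600),interpolation=cv2.INTER_CUBIC)
cv2.imwrite("pics/over1c.png",a)
E
```

```text
clock: 7.3
position: [0.5004, -0.1644, 0.1048]
ee_rot: [-0.0, 0.998, -0.057, -0.001]
contact_force: [-0.2, 1.1, 0.3]
width: 0.019
gripper_force: 24.3
[[ 9.935e-01 -1.140e-01 -1.000e-03  5.004e-01]
 [-1.140e-01 -9.935e-01  6.000e-04 -1.644e-01]
 [-1.100e-03 -5.000e-04 -1.000e+00  1.048e-01]
 [ 0.000e+00  0.000e+00  0.000e+00  1.000e+00]]
tool err [-1.09577477e-05  1.63429589e-03]
```

View pics/over1c.png

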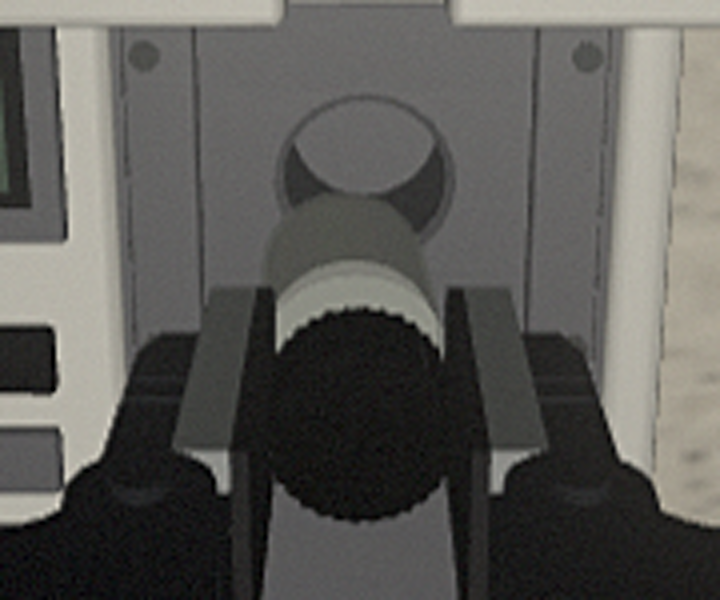

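The crop shows the well at (281.3,224.8), the cap at (279.8,289.8) and the foot near u=276.5. So the vial leans about 0.045 rad and sits about 1 mm left.

```bash
python3 - <<'E'
from h import *
T=np.load("pics/over1.npy"); K,M=cam("wrist",T); p=T[:3,3]
f=lambda uv,z:(T[:3,:3].T@(ray([uv],z,K,M)[0]-p)*1e3).round(2)
print("well",f([281.3,224.75],.044),"cap",f([279.75,289.75],p[2]+.0136),"foot u",f([276.6,240],p[2]-.0334+.005))
E
```

```text
well [4.000e-02 1.690e+00 6.076e+01] cap [ -1.74   0.74 -13.6 ] foot u [ 3.16 -0.9  28.4 ]
```

```bash
python3 - <<'E'
from h import *
T=np.load("pics/over1.npy"); K,M=cam("wrist",T); p=T[:3,3]
f=lambda uv,z:(T[:3,:3].T@(ray([uv],z,K,M)[0]-p)*1e3).round(2)
print("cap near edge",f([279.75,310],p[2]+.0136),"cap lower rim far",f([279.75,257],p[2]+.0026),"body top far rim",f([279.75,245.5],p[2]+.0016))
print("well edges",f([281.3,180+95/4],.044),f([190+275/4,224.75],.044),f([190+455/4,224.75],.044))
E
```

```text
cap near edge [-11.27   0.75 -13.59] cap lower rim far [ 7.85  0.74 -2.61] body top far rim [12.81  0.73 -1.61]
well edges [13.44  1.67 60.75] [ 3.000e-02 -1.212e+01  6.077e+01] [5.000e-02 1.544e+01 6.076e+01]
```

```bash
python3 - <<'E'
from h import *
g=cv2.cvtColor(cv2.imread("pics/vial1.png"),cv2.COLOR_BGR2GRAY)
for r in range(171,184): print(r,g[r,268:306])
s=cv2.imread("pics/sc1.png"); o=cv2.imread("pics/over1.png")
K,M=cam("scene"); print(proj([[.5,-.165,.118],[.5,-.165,.0714]],K,M))
a=cv2.resize(s[120:200,260:350],(720,600),interpolation=cv2.INTER_CUBIC)
cv2.imwrite("pics/sc1c.png",cv2.convertScaleAbs(a,alpha=1.3))
E
```

```text
171 [147 146 147 149 145 148 149 148 147 147 146 148 150 152 153 154 146 145
 143 142 150 149 146 145 141 142 144 141 142 141 141 142 142 142 144 149
 151 147]
172 [149 145 145 145 144 145 144 145 147 147 147 154 153 137 119 116 110 107
 106 111 117 126 136 138 132 129 133 135 142 140 140 142 143 142 141 142
 141 144]
173 [148 148 145 143 143 143 142 143 143 142 149 136 124 106  85  79  82  82
  83  85  80  88 105 122 128 127 133 137 145 143 143 142 142 142 137 134
 132 132]
174 [146 148 149 146 149 147 147 143 144 145 136 104  85  78  79  79  81  79
  78  81  82  79  78  92 112 131 134 141 144 143 144 146 147 144 141 137
 134 140]
175 [148 151 152 151 148 151 148 147 146 132 104  80  78  80  83  79  79  82
  82  82  75  78  75  77  92 121 144 142 145 144 147 145 148 146 146 147
 142 141]
176 [147 151 152 148 148 145 144 151 149 107  81  76  79  75  79  87  79  88
  96  82  80  74  75  72  80  94 131 145 144 144 147 148 147 148 142 137
 125 127]
177 [146 147 148 146 145 146 144 155 125  84  75  78  79  84 111 134 125 129
 128 123 134 117  95  70  74  77 101 147 144 146 146 146 151 14
[... 338 characters left out ...]
]
180 [143 146 147 149 148 153 149 132  73  67 126 145 133  99  64  44  36  47
  38  45  44  57  93 114 149 128  70 107 145 150 145 143 140 139 140 139
 138 139]
181 [145 146 147 148 147 148 150 120  63 115 142 113  81  42  43  46  48  47
  44  50  48  43  36  57 110 148 103  91 144 147 144 141 143 142 142 145
 144 143]
182 [147 145 148 147 145 145 148 109  78 142 118  65  43  47  49  48  48  52
  50  53  47  49  46  37  53 102 135  91 149 150 145 145 141 143 147 145
 148 148]
183 [146 145 150 148 145 142 149 108 116 128  72  45  47  50  49  52  48  49
  45  50  51  47  51  52  46  49 116 123 143 151 148 151 147 146 150 147
 146 149]
[[309.26294572 152.3912825 ]
 [308.31477088 168.50478169]]
```

View pics/sc1c.png

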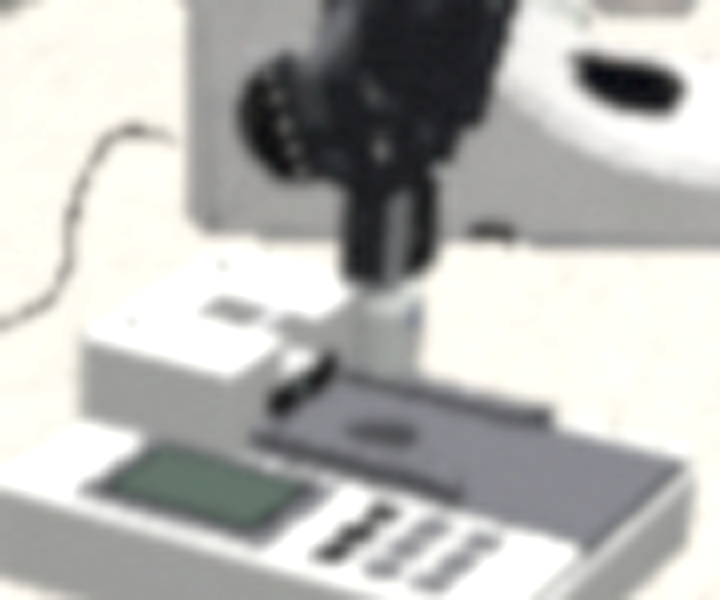

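```bash
python3 -m handwheel '[[[0,0,0],[-0.43,0,0],1],[[1.5,1.5,0],[0,0,0],1],[[0,0,0],[0,0,0],1],[[0,0,6],[0,0,0],1],[[0,0,5],[0,0,0],1],[[0,0,5],[0,0,0],1],[[0,0,4],[0,0,0],1],[[0,0,4],[0,0,0],1],[[0,0,0],[0,0,0],1],[[0,0,0],[0,0,0],1]]'; python3 - <<'E'
from h import *
im,T=snap("wrist","over2"); print(T.round(4))
a=cv2.resize(im[180:330,190:370],(720,600),interpolation=cv2.INTER_CUBIC)
cv2.imwrite("pics/over2c.png",a)
E
```

```text
clock: 8.7
position: [0.502, -0.168, 0.0812]
ee_rot: [0.023, 0.998, -0.057, -0.001]
contact_force: [-0.5, 0.5, 0.5]
width: 0.0192
gripper_force: 24.3
[[ 9.934e-01 -1.146e-01 -4.900e-03  5.020e-01]
 [-1.147e-01 -9.924e-01 -4.490e-02 -1.680e-01]
 [ 3.000e-04  4.520e-02 -9.990e-01  8.120e-02]
 [ 0.000e+00  0.000e+00  0.000e+00  1.000e+00]]
```

```bash
python3 -m handwheel '[[[0,0,0],[0,0,0],1],[[0,0,0],[0,0,0],1],[[0,0,0],[0,0,0],1]]'; python3 - <<'E'
from h import *
im,T=snap("wrist","over3"); K,M=cam("wrist",T); print(T[:3,3].round(4))
g=cv2.cvtColor(im,cv2.COLOR_BGR2GRAY)
print(proj([[.5002,-.166,.044],[.4986,-.1799,.044],[.5018,-.1521,.044],[.5141,-.1676,.044]],K,M).round(1))
for r in range(206,262,5): print(r,(g[r,236:326:2]).tolist())
E
```

```text
clock: 9.12
position: [0.5019, -0.1679, 0.0812]
ee_rot: [0.023, 0.998, -0.057, -0.001]
contact_force: [-0.3, 0.4, -0.6]
width: 0.0186
gripper_force: 24.3
[ 0.5019 -0.1679  0.0812]
[[272.2 242.7]
 [297.6 242.2]
 [246.7 243.1]
 [272.1 218.5]]
206 [103, 104, 99, 105, 100, 101, 103, 101, 102, 105, 103, 104, 105, 100, 105, 105, 104, 104, 105, 104, 104, 105, 104, 105, 104, 104, 104, 103, 106, 104, 105, 102, 102, 104, 102, 106, 107, 105, 103, 105, 107, 109, 73, 109, 108]
211 [106, 102, 105, 104, 103, 103, 102, 102, 97, 103, 104, 105, 103, 102, 103, 100, 100, 99, 102, 100, 103, 102, 104, 104, 102, 104, 97, 101, 102, 102, 102, 104, 104, 104, 101, 103, 102, 103, 105, 103, 104, 110, 79, 107, 107]
216 [100, 98, 100, 102, 103, 100, 101, 102, 100, 98, 103, 102, 101, 100, 101, 98, 103, 101, 103, 101, 101, 100, 100, 103, 101, 103, 101, 99, 102, 101, 101, 99, 101, 103, 101, 103, 101, 101, 103, 102, 103, 109, 85, 105, 102]
221 [102, 102, 100, 101, 101, 102, 98, 102, 99, 101, 101, 102, 104, 89, 80, 82, 90, 91, 97, 95, 88, 82, 76, 90, 105, 103, 100, 102, 102, 102, 102, 100, 101, 102, 103, 103, 103, 103,
[... 931 characters left out ...]
127, 125, 112, 103, 74, 79, 75, 81, 80, 99, 97, 98, 101, 98, 98, 94, 101, 96, 101, 47, 104, 99, 98]
251 [93, 95, 95, 92, 84, 84, 76, 74, 57, 36, 62, 78, 75, 98, 125, 121, 134, 144, 141, 138, 140, 140, 138, 139, 140, 140, 138, 131, 124, 82, 79, 98, 98, 77, 76, 86, 91, 86, 90, 90, 89, 57, 100, 98, 94]
256 [93, 94, 100, 66, 67, 64, 66, 66, 68, 26, 34, 40, 129, 138, 140, 141, 140, 144, 147, 147, 109, 130, 111, 125, 151, 146, 143, 140, 141, 141, 145, 80, 104, 31, 34, 43, 66, 66, 71, 69, 69, 64, 96, 95, 95]
261 [100, 99, 73, 64, 62, 66, 64, 68, 53, 24, 26, 37, 143, 143, 112, 78, 14, 28, 26, 23, 25, 31, 19, 27, 19, 26, 22, 21, 12, 117, 147, 146, 104, 27, 32, 34, 64, 65, 68, 71, 65, 69, 100, 97, 98]
```

```bash
python3 -m handwheel '[[[1.3,-2.4,0],[0,0,0],1],[[0,0,0],[0,0,0],1],[[0,0,0],[0,0,0],1]]'; python3 - <<'E'
from h import *
im,T=snap("wrist","over4"); K,M=cam("wrist",T); print(T[:3,3].round(4))
g=cv2.cvtColor(im,cv2.COLOR_BGR2GRAY)
print(proj([[.5002,-.166,.044],[.4986,-.1799,.044],[.5018,-.1521,.044],[.5141,-.1676,.044]],K,M).round(1))
for r in range(220,252,3): print(r,(g[r,240:320:2]).tolist())
E
```

```text
clock: 9.55
position: [0.5035, -0.1656, 0.081]
ee_rot: [0.023, 0.998, -0.057, -0.001]
contact_force: [0.3, -0.6, -0.8]
width: 0.0189
gripper_force: 24.3
[ 0.5035 -0.1656  0.081 ]
[[276.8 245. ]
 [302.1 244.5]
 [251.3 245.4]
 [276.7 220.9]]
220 [103, 101, 103, 102, 100, 101, 99, 101, 99, 100, 100, 104, 102, 101, 101, 101, 99, 101, 102, 104, 103, 102, 100, 99, 98, 101, 102, 100, 100, 100, 102, 99, 101, 104, 102, 101, 102, 104, 103, 104]
223 [100, 102, 101, 103, 101, 103, 101, 100, 102, 98, 100, 101, 100, 97, 86, 80, 81, 88, 92, 85, 90, 80, 81, 91, 103, 104, 100, 101, 101, 101, 102, 99, 104, 101, 101, 102, 102, 104, 103, 103]
226 [99, 101, 101, 102, 101, 100, 100, 99, 98, 102, 104, 84, 83, 98, 102, 102, 100, 101, 102, 100, 100, 100, 100, 101, 86, 76, 92, 103, 101, 102, 103, 100, 100, 99, 103, 103, 104, 102, 102, 101]
229 [101, 98, 99, 97, 100, 101, 98, 99, 100, 85, 86, 101, 101, 95, 93, 93, 88, 88, 86, 91, 87, 93, 97, 100, 98, 98, 90, 72, 104, 101, 101, 100, 100, 101, 101, 99, 101, 101, 101, 100]
232 [102, 100, 99, 97, 100, 99, 97, 100, 76, 92, 99, 97, 88, 85, 81, 83, 84, 83, 84, 84, 83
[... 422 characters left out ...]
01]
241 [94, 96, 99, 102, 98, 99, 77, 58, 62, 81, 82, 82, 78, 79, 79, 81, 82, 79, 84, 84, 81, 84, 82, 82, 79, 79, 78, 74, 50, 56, 75, 100, 98, 100, 98, 97, 97, 97, 96, 100]
244 [95, 95, 96, 99, 98, 95, 74, 46, 71, 77, 78, 80, 80, 77, 80, 75, 79, 79, 73, 76, 76, 77, 77, 79, 80, 81, 79, 80, 52, 45, 73, 98, 100, 97, 98, 98, 96, 100, 99, 96]
247 [93, 96, 94, 96, 96, 96, 75, 58, 73, 79, 78, 76, 80, 75, 110, 117, 125, 124, 123, 122, 123, 123, 127, 121, 101, 77, 74, 81, 69, 60, 74, 100, 93, 96, 94, 95, 95, 97, 96, 93]
250 [94, 97, 98, 99, 95, 100, 77, 77, 77, 78, 81, 70, 116, 125, 119, 136, 138, 143, 143, 142, 143, 140, 146, 135, 131, 123, 111, 72, 73, 75, 73, 98, 103, 98, 98, 98, 100, 100, 99, 97]
```

```bash
python3 -m handwheel '[[[0,0.3,3],[0,0,0],1],[[0,0,3],[0,0,0],1],[[0,0,3],[0,0,0],1],[[0,0,0],[0,0,0],1]]';python3 -m handwheel '[[[0,0,3],[0,0,0],1],[[0,0,3],[0,0,0],1],[[0,0,0],[0,0,0],1]]'
```

```text
clock: 10.1
position: [0.5031, -0.1663, 0.0716]
ee_rot: [0.022, 0.998, -0.057, -0.002]
contact_force: [1.0, 1.3, 0.1]
width: 0.0191
gripper_force: 24.3
clock: 10.48
position: [0.5031, -0.1665, 0.0657]
ee_rot: [0.022, 0.998, -0.057, -0.002]
contact_force: [0.3, -0.8, 0.3]
width: 0.0188
gripper_force: 24.3
```

```bash
python3 -m handwheel '[[[0,-0.1,3],[0,0,0],1],[[0,-0.1,3],[0,0,0],1],[[0,-0.1,3],[0,0,0],1],[[0,0,0],[0,0,0],1]]';python3 -m handwheel '[[[0,0,0],[0,0,0],0.45],[[0,0,0],[0,0,0],0.35],[[0,0,0],[0,0,0],0.25],[[0,0,0],[0,0,0],0.25],[[0,0,0],[0,0,0],0.25]]'
```

```text
clock: 10.98
position: [0.5031, -0.1667, 0.0567]
ee_rot: [0.022, 0.998, -0.057, -0.002]
contact_force: [0.5, -0.1, -0.1]
width: 0.0188
gripper_force: 24.3
clock: 11.6
position: [0.5034, -0.1668, 0.0571]
ee_rot: [0.023, 0.998, -0.057, -0.001]
contact_force: [-0.3, 0.3, -0.2]
width: 0.0317
gripper_force: 0.0
```

```bash
python3 -m handwheel '[[[0,0,-10],[0,0,0],0.25],[[0,0,-15],[0,0,0],0.25],[[0,0,-40],[0.43,0,0],0],[[0,0,-50],[0,0,0],-1],[[0,0,-55],[0,0,0],-1],[[0,0,0],[0,0,0],-1],[[0,0,0],[0,0,0],-1]]'
python3 - <<'E'
from h import *
im,T=snap("wrist","seat1"); K,M=cam("wrist",T); print(T.round(4))
g=cv2.cvtColor(im,cv2.COLOR_BGR2GRAY)
u,v=proj([.5002,-.166,.063],K,M)[0]; print(u,v)
u,v=int(u),int(v); sub=cv2.inRange(g[v-30:v+30,u-30:u+30],0,52); n,l,st,c=cv2.connectedComponentsWithStats(sub)
for i in range(1,n):
    if st[i][4]>20: print(st[i],c[i]+[u-30,v-30])
for r in range(v-20,v+20,2): print(r,g[r,u-24:u+24:2].tolist())
E
```

```text
clock: 12.48
position: [0.5034, -0.1637, 0.2275]
ee_rot: [0.0, 0.998, -0.057, 0.0]
contact_force: [-0.5, -0.5, -0.5]
width: 0.0853
gripper_force: 0.0
[[ 9.934e-01 -1.146e-01  7.000e-04  5.034e-01]
 [-1.146e-01 -9.934e-01 -5.000e-04 -1.637e-01]
 [ 8.000e-04  4.000e-04 -1.000e+00  2.275e-01]
 [ 0.000e+00  0.000e+00  0.000e+00  1.000e+00]]
281.84838578229727 189.01896534804283
[ 18  16  26  24 425] [281.33411765 186.46117647]
169 [92, 93, 91, 93, 94, 93, 92, 91, 95, 92, 95, 94, 94, 97, 96, 94, 91, 93, 94, 93, 94, 92, 97, 94]
171 [91, 91, 91, 94, 95, 90, 93, 91, 91, 90, 68, 66, 68, 75, 62, 81, 96, 92, 92, 92, 98, 95, 91, 94]
173 [95, 90, 91, 92, 93, 94, 93, 96, 71, 77, 120, 136, 138, 134, 128, 91, 67, 88, 93, 92, 92, 91, 93, 96]
175 [92, 88, 93, 93, 92, 91, 94, 71, 83, 138, 106, 54, 52, 68, 88, 136, 123, 64, 85, 94, 91, 93, 93, 92]
177 [93, 90, 93, 89, 94, 94, 73, 59, 142, 54, 29, 38, 37, 36, 37, 34, 124, 93, 65, 97, 93, 94, 92, 93]
179 [94, 88, 90, 93, 93, 94, 69, 117, 48, 35, 39, 38, 40, 43, 36, 39, 38, 120, 80, 83, 94, 92, 91, 96]
181 [94, 86, 90, 88, 92, 85, 46, 107, 35, 36, 37, 39, 
[... 660 characters left out ...]
8, 89, 90, 91, 90, 84, 88, 88, 62, 31, 37, 33, 38, 32, 39, 32, 43, 83, 92, 89, 88, 92, 91, 90]
197 [92, 89, 91, 89, 90, 91, 88, 87, 92, 78, 52, 32, 32, 32, 36, 69, 92, 89, 88, 92, 90, 90, 90, 88]
199 [89, 90, 86, 87, 90, 87, 89, 87, 89, 88, 93, 92, 78, 93, 93, 89, 86, 87, 91, 90, 90, 89, 87, 88]
201 [90, 88, 89, 89, 88, 87, 90, 86, 87, 86, 87, 89, 91, 88, 88, 87, 89, 92, 90, 89, 87, 87, 90, 87]
203 [89, 87, 85, 89, 84, 87, 87, 88, 85, 86, 85, 89, 86, 88, 86, 87, 91, 88, 89, 86, 89, 90, 89, 88]
205 [87, 87, 88, 87, 90, 87, 85, 91, 86, 87, 87, 88, 88, 88, 89, 88, 88, 86, 89, 91, 89, 90, 87, 88]
207 [87, 87, 86, 88, 89, 87, 86, 89, 87, 87, 86, 88, 88, 87, 90, 88, 87, 88, 87, 91, 86, 87, 86, 90]
```

```bash
python3 - <<'E'
from h import *
T=np.load("pics/seat1.npy"); K,M=cam("wrist",T); e=np.array([.9934,-.1143,0]); w=np.array([.5002,-.166,0])
f=lambda r,z:proj(w+e*r+[0,0,z],K,M)[0,1].round(1)
print("well far",f(.014,.044),"meas 170.7"); 
for h in(0,.003,.006): print(h,"cap near edge",f(-.010,.063+h),"meas 198.3; body top far",f(.011,.052+h),"meas ~172.5; cap low far",f(.010,.052+h),"meas 174.7")
s,_=snap("scene","seat_s"); Ks,Ms=cam("scene"); a=proj([[.5002,-.166,.063]],Ks,Ms)[0]; print(a)
g=cv2.cvtColor(s,cv2.COLOR_BGR2GRAY); u,v=a.round().astype(int)
for r in range(v-10,v+18): print(r,g[r,u-9:u+10].tolist())
E
```

```text
well far 169.7 meas 170.7
0 cap near edge 199.8 meas 198.3; body top far 174.5 meas ~172.5; cap low far 175.6 meas 174.7
0.003 cap near edge 200.6 meas 198.3; body top far 175.2 meas ~172.5; cap low far 176.3 meas 174.7
0.006 cap near edge 201.6 meas 198.3; body top far 175.8 meas ~172.5; cap low far 176.9 meas 174.7
[308.21583668 171.16763836]
161 [199, 184, 163, 140, 124, 124, 145, 177, 191, 195, 196, 195, 195, 194, 195, 198, 198, 196, 195]
162 [163, 149, 132, 123, 119, 123, 144, 178, 193, 196, 196, 197, 195, 195, 196, 197, 196, 196, 195]
163 [129, 125, 120, 119, 118, 125, 147, 177, 192, 196, 197, 199, 197, 195, 197, 196, 196, 196, 195]
164 [120, 120, 119, 119, 118, 124, 150, 178, 191, 194, 197, 197, 198, 197, 196, 196, 196, 196, 196]
165 [121, 116, 115, 117, 118, 126, 151, 179, 190, 194, 195, 196, 196, 196, 195, 195, 196, 197, 197]
166 [124, 103, 97, 108, 115, 123, 147, 177, 191, 196, 195, 195, 195, 195, 196, 195, 196, 197, 199]
167 [124, 81, 71, 95, 112, 118, 135, 164, 181, 189, 193, 194, 194, 195, 196, 196, 197, 198, 199]
168 [100, 53, 51, 83, 104, 108, 115, 131, 150, 162, 175, 
[... 1172 characters left out ...]
, 95, 99, 99, 101, 103, 101, 104, 105, 105, 105]
182 [107, 101, 92, 83, 73, 70, 70, 69, 70, 76, 81, 83, 88, 97, 100, 104, 104, 104, 102]
183 [124, 136, 133, 118, 107, 98, 85, 73, 70, 67, 68, 65, 73, 79, 85, 95, 100, 100, 100]
184 [114, 138, 145, 154, 159, 149, 128, 109, 98, 91, 81, 72, 67, 66, 67, 76, 86, 89, 91]
185 [100, 122, 148, 181, 197, 192, 176, 156, 141, 131, 122, 111, 97, 85, 72, 67, 69, 74, 80]
186 [109, 136, 172, 200, 211, 210, 197, 170, 145, 146, 156, 160, 148, 127, 108, 93, 79, 71, 80]
187 [136, 171, 198, 211, 214, 207, 181, 135, 103, 117, 144, 171, 182, 172, 156, 138, 114, 103, 104]
188 [173, 199, 210, 208, 205, 193, 149, 97, 73, 84, 122, 170, 191, 183, 167, 153, 146, 151, 151]
```

The vial is seated: its cap edges agree in both the wrist and scene cameras. Now to the shield.

```bash
python3 -m handwheel '[[[-10.7,-44.8,0],[0,0,0],-1],[[-10.7,-44.8,0],[0,0,0],-1],[[-10.7,-44.8,0],[0,0,0],-1],[[-10.7,-44.8,0],[0,0,0],-1],[[-10.7,-44.8,0],[0,0,0],-1],[[-10.7,-44.8,0],[0,0,0],-1],[[-10.7,-44.8,0],[0,0,0],-1],[[-10.7,-44.8,0],[0,0,0],-1],[[-10.7,-44.8,0],[0,0,0],-1],[[-10.7,-44.8,0],[0,0,0],-1],[[0,0,0],[0,0,-1],-1],[[0,0,0],[0,0,-1],-1],[[0,0,0],[0,0,-0.13],-1],[[0,0,0],[0,0,0],-1],[[0,0,0],[0,0,0],-1],[[0,0,0],[0,0,0],-1]]'
python3 - <<'E'
from h import *
im,T=snap("wrist","shd1"); K,M=cam("wrist",T); print(T.round(4))
g=cv2.cvtColor(im,cv2.COLOR_BGR2GRAY)
c=np.array([.4544,.2945]); yw=.109; R2=np.array([[np.cos(yw),-np.sin(yw)],[np.sin(yw),np.cos(yw)]])
f=lambda x,y,z:proj([*(c+R2@[x,y]),z],K,M)[0].round(1)
print([f(a*.032,b*.022,.025) for a in(-1,1) for b in(-1,1)])
print("leaf end",f(.063,0,.025),"tool delta",T[:2,:2].T@(c-T[:2,3]),"psi",np.arctan2(T[1,0],T[0,0]))
m=cv2.inRange(g,0,62)[100:262,180:400]; m=cv2.morphologyEx(m,cv2.MORPH_OPEN,np.ones((5,5),np.uint8)); n,l,st,cc=cv2.connectedComponentsWithStats(m)
for i in range(1,n):
    if st[i][4]>200: print(st[i],cc[i]+[180,100]); k=(l==i).astype(np.uint8); ct=cv2.findContours(k,0,2)[0][0]; print((cv2.approxPolyDP(ct,3,True).reshape(-1,2)+[180,100]).tolist(), cv2.minAreaRect(ct))
E
```

```text
clock: 14.58
position: [0.4488, 0.2933, 0.2269]
ee_rot: [0.0, 0.999, 0.054, -0.0]
contact_force: [-0.1, 0.4, -0.7]
width: 0.0851
gripper_force: 0.0
[[ 9.943e-01  1.071e-01 -0.000e+00  4.488e-01]
 [ 1.071e-01 -9.943e-01 -1.000e-04  2.933e-01]
 [-0.000e+00  1.000e-04 -1.000e+00  2.269e-01]
 [ 0.000e+00  0.000e+00  0.000e+00  1.000e+00]]
[array([300.1, 202.4]), array([256.9, 202.4]), array([301.1, 138.7]), array([255.6, 138.8])]
leaf end [278.3 105.4] tool delta [ 0.00565717 -0.00058593] psi 0.10727642125467407
[  72   37   54   65 2921] [278.33173571 171.05888394]
[[253, 138], [253, 194], [258, 201], [300, 200], [304, 195], [304, 138], [286, 139], [285, 162], [271, 161], [270, 139]] ((98.5, 69.0), (64.0, 53.0), 90.0)
```

```bash
python3 -m handwheel '[[[0,-0.4,45],[0,0,0],-1],[[0,0,45],[0,0,0],-1],[[0,0,45],[0,0,0],-1],[[0,0,45],[0,0,0],-1],[[0,0,25],[0,0,0],-1],[[0,0,13.5],[0,0,0],-1],[[0,0,0],[0,0,0],-1],[[0,0,0],[0,0,0],-0.4],[[0,0,0],[0,0,0],-0.2],[[0,0,0],[0,0,0],0],[[0,0,0],[0,0,0],0.2],[[0,0,0],[0,0,0],0.4],[[0,0,0],[0,0,0],0.4],[[0,0,0],[0,0,0],0.4]]' 40
```

```text
clock: 16.38
position: [0.4495, 0.2942, 0.0097]
ee_rot: [-0.0, 0.999, 0.054, 0.001]
contact_force: [-0.5, -0.7, 5.5]
width: 0.0432
gripper_force: 40.2
```

```bash
python3 -m handwheel '[[[0,0,-5],[0,0,0],0.4],[[0,0,-20],[0,0,0],0.4],[[0,0,-30],[0,0,0],0.4],[[0,0,-35],[0,0,0],0.4],[[0,0,0],[0,0,1],0.4],[[0,0,0],[0,0,1],0.4],[[0,0,0],[0,0,0.12],0.4],[[0,0,0],[0,0,0],0.4]]'; python3 -m handwheel '[[[1,30,0],[0,0,0],0.4],[[1.3,42,0],[0,0,0],0.4],[[1.3,42,0],[0,0,0],0.4],[[1.3,42,0],[0,0,0],0.4],[[1.3,42,0],[0,0,0],0.4],[[1.3,42,0],[0,0,0],0.4],[[1.3,42,0],[0,0,0],0.4],[[1.3,42,0],[0,0,0],0.4],[[1.3,42,0],[0,0,0],0.4],[[1.3,42,0],[0,0,0],0.4],[[1.3,42,0],[0,0,0],0.4],[[0,0,0],[0,0,0],0.4],[[0,0,0],[0,0,0],0.4],[[0,0,0],[0,0,0],0.4]]'
```

```text
clock: 17.38
position: [0.4486, 0.2938, 0.0983]
ee_rot: [0.0, 0.998, -0.056, -0.0]
contact_force: [0.2, -0.1, -0.7]
width: 0.0433
gripper_force: 41.2
clock: 19.12
position: [0.4112, -0.1537, 0.0983]
ee_rot: [-0.0, 0.998, -0.056, -0.0]
contact_force: [0.3, 0.1, -0.7]
width: 0.0428
gripper_force: 41.2
```

```bash
python3 - <<'E'
from h import *
im,T=snap("wrist","car1"); K,M=cam("wrist",T); print(T.round(4)); p=T[:3,3]
g=cv2.cvtColor(im,cv2.COLOR_BGR2GRAY)
w=np.array([.5002,-.1656]); t=w+np.array([.9934,-.1143])*-.0885; print("tool delta",T[:2,:2].T@(t-p[:2]),"psi",np.arctan2(T[1,0],T[0,0]))
# shield as held: roof far corners, leaf end ; expected in tool
rz=p[2]-.0097+.025
f=lambda x,y,z:proj(T[:3,:3]@np.array([x,y,0])+[p[0],p[1],z],K,M)[0].round(1)
print("roof far corners exp",f(.0385,.022,rz),f(.0385,-.022,rz),"leaf end exp",f(.0695,.007,rz+.0025),f(.0695,-.007,rz+.0025))
for x in(.045,.055,.065): 
    r=int(f(x,0,rz+.0025)[1]); print(x,r,g[r,230:330].tolist())
r=int(f(.033,0,rz)[1]); print(r,g[r,200:360:2].tolist())
E
```

```text
[[ 9.937e-01 -1.122e-01 -5.000e-04  4.112e-01]
 [-1.122e-01 -9.937e-01  5.000e-04 -1.537e-01]
 [-6.000e-04 -5.000e-04 -1.000e+00  9.830e-02]
 [ 0.000e+00  0.000e+00  0.000e+00  1.000e+00]]
tool delta [0.00123244 0.00166637] psi -0.11239745710771085
roof far corners exp [336.7 196.3] [218.9 196.2] leaf end exp [298.1 110.5] [257.2 110.5]
0.045 180 [123, 121, 121, 118, 123, 122, 120, 124, 120, 120, 119, 120, 121, 121, 116, 123, 118, 120, 121, 120, 122, 121, 120, 120, 123, 120, 118, 120, 120, 123, 90, 122, 125, 122, 122, 123, 124, 122, 124, 120, 122, 125, 122, 122, 125, 123, 124, 126, 122, 124, 122, 123, 122, 125, 124, 125, 123, 123, 125, 126, 124, 123, 123, 124, 123, 125, 129, 106, 80, 122, 119, 120, 122, 117, 122, 120, 120, 118, 119, 119, 121, 120, 124, 120, 121, 123, 121, 122, 120, 123, 124, 121, 123, 122, 122, 124, 121, 125, 123, 123]
0.055 153 [123, 122, 124, 123, 122, 121, 122, 124, 125, 119, 121, 124, 121, 123, 125, 119, 122, 121, 123, 123, 119, 125, 123, 122, 123, 123, 123, 122, 125, 81, 111, 129, 128, 127, 128, 129, 127, 127, 126, 126, 129, 126, 124, 128, 126, 126, 129, 127, 12
[... 421 characters left out ...]
 102, 103, 104, 103, 101, 103, 102, 103, 104, 104, 105, 104, 103, 102, 101, 104, 100, 101, 106, 104, 99, 103, 101, 102, 103, 104, 104, 102, 103, 103, 99, 103, 105, 107, 105, 105, 104, 103, 124, 127, 122, 124, 125, 125, 123, 124, 123, 124, 126, 123, 123, 126, 125, 124, 124, 126, 124, 126, 124, 125, 127, 126, 122, 124, 126, 125, 132, 87, 82]
210 [215, 216, 216, 216, 215, 214, 212, 196, 95, 58, 62, 55, 56, 63, 61, 60, 57, 57, 55, 56, 53, 55, 50, 53, 55, 54, 54, 52, 49, 52, 43, 123, 117, 119, 119, 122, 120, 118, 119, 120, 119, 119, 120, 119, 120, 121, 122, 120, 130, 49, 53, 54, 55, 52, 50, 56, 53, 55, 57, 53, 61, 55, 58, 60, 60, 62, 61, 56, 54, 58, 61, 57, 121, 122, 189, 201, 216, 212, 212, 214]
```

```bash
python3 -m handwheel '[[[1.2,1.4,0],[0,0,0.02],0.4],[[0,0,10],[0,0,0],0.4],[[0,0,15],[0,0,0],0.4],[[0,0,12],[0,0,0],0.4],[[0,0,4],[0,0,0],0.4],[[0,0,0],[0,0,0],0.4],[[0,0,0],[0,0,0],0.4],[[0,0,0],[0,0,0],0.4]]'; python3 -m handwheel '[[[0,0,1],[0,0,0],0.4],[[0,0,0],[0,0,0],0.4],[[0,0,0],[0,0,0],0.4]]'
python3 - <<'E'
from h import *
im,T=snap("wrist","pre1"); K,M=cam("wrist",T); print(T.round(4)); p=T[:3,3]
g=cv2.cvtColor(im,cv2.COLOR_BGR2GRAY)
w=np.array([.5002,-.1654]); e=np.array([.9934,-.1143]); n=np.array([.1143,.9934]); d=p[:2]-w; print("TCP in photometer",d@e,d@n)
wa=np.array([.5002,-.166])
f=lambda x,y,z:proj([*(wa+e*x+n*y),z],K,M)[0].round(1)
for x in(-.01,-.02,-.03): 
    a,b=f(x,.0245,.0525),f(x,-.0245,.0525); r=int(a[1]); print(x,a,b,r,"L",g[r,int(a[0])-14:int(a[0])+14].tolist(),"R",g[r,int(b[0])-14:int(b[0])+14].tolist(),"leaf",g[r,245:310:1].tolist())
E
```

```text
clock: 20.18
position: [0.4128, -0.1565, 0.0578]
ee_rot: [0.0, 0.998, -0.058, 0.0]
contact_force: [-0.4, 0.8, -0.5]
width: 0.0431
gripper_force: 41.2
clock: 20.55
position: [0.4125, -0.1564, 0.0565]
ee_rot: [0.0, 0.998, -0.058, 0.0]
contact_force: [-0.2, 0.2, -0.9]
width: 0.0432
gripper_force: 41.2
[[ 9.933e-01 -1.158e-01  1.000e-04  4.125e-01]
 [-1.158e-01 -9.933e-01 -1.000e-04 -1.564e-01]
 [ 1.000e-04  1.000e-04 -1.000e+00  5.650e-02]
 [ 0.000e+00  0.000e+00  0.000e+00  1.000e+00]]
TCP in photometer -0.08811233946623029 -0.0010491556823529465
-0.01 [214.4  86.4] [338.7  86.2] 86 L [121, 125, 123, 122, 125, 123, 127, 125, 128, 124, 126, 127, 128, 102, 65, 103, 132, 126, 129, 127, 127, 127, 125, 129, 126, 127, 126, 128] R [130, 130, 129, 131, 127, 132, 131, 132, 129, 133, 128, 132, 141, 77, 80, 111, 131, 130, 130, 127, 131, 129, 128, 131, 127, 127, 125, 128] leaf [130, 128, 129, 128, 130, 132, 104, 92, 93, 91, 92, 84, 68, 103, 133, 129, 131, 135, 123, 105, 91, 80, 87, 95, 99, 109, 121, 133, 139, 151, 152, 154, 150, 149, 155, 138, 123, 106, 107, 101, 79, 85, 87, 85, 109, 120, 134, 129
[... 683 characters left out ...]
123, 127, 124, 124, 123, 127, 125, 126, 125, 125]
-0.03 [217.  137.8] [336.4 137.7] 137 L [126, 129, 129, 127, 127, 129, 129, 130, 128, 128, 129, 133, 119, 90, 69, 124, 126, 123, 124, 124, 123, 123, 123, 123, 126, 125, 122, 127] R [124, 125, 123, 126, 124, 127, 125, 126, 126, 130, 126, 132, 135, 68, 91, 126, 131, 132, 131, 130, 132, 131, 129, 132, 130, 130, 131, 132] leaf [123, 121, 124, 122, 123, 124, 122, 122, 120, 123, 124, 124, 126, 115, 110, 107, 107, 106, 108, 111, 110, 109, 107, 109, 111, 112, 107, 109, 109, 106, 107, 107, 107, 109, 108, 111, 107, 107, 107, 107, 109, 109, 106, 109, 109, 107, 106, 110, 107, 107, 109, 107, 107, 103, 121, 126, 125, 121, 125, 124, 123, 125, 125, 126, 125]
```

```bash
python3 -m handwheel '[[[0,-1,0],[0,0,0],0.4],[[0,0,1.2],[0,0,0],0.4],[[0,0,0],[0,0,0],0.4],[[0,0,0],[0,0,0],0.4]]'; python3 -m handwheel '[[[0,0,0.5],[0,0,0],0.4],[[0,0,0],[0,0,0],0.4],[[0,0,0],[0,0,0],0.4]]'; python3 -m handwheel '[[[0,0,0.5],[0,0,0],0.4],[[0,0,0],[0,0,0],0.4],[[0,0,0],[0,0,0],0.4]]'
```

```text
clock: 21.1
position: [0.4126, -0.1553, 0.0552]
ee_rot: [0.0, 0.998, -0.058, -0.0]
contact_force: [-0.8, -0.7, -0.4]
width: 0.043
gripper_force: 41.2
clock: 21.48
position: [0.4126, -0.1553, 0.0547]
ee_rot: [0.0, 0.998, -0.058, 0.0]
contact_force: [0.6, -0.2, -0.1]
width: 0.0432
gripper_force: 41.2
clock: 21.85
position: [0.4126, -0.1554, 0.0542]
ee_rot: [0.0, 0.998, -0.058, -0.0]
contact_force: [-0.1, 0.0, -0.7]
width: 0.0431
gripper_force: 41.2
```

```bash
python3 -m handwheel '[[[0,0,0.4],[0,0,0],0.4],[[0,0,0],[0,0,0],0.4],[[0,0,0],[0,0,0],0.4]]'; python3 -m handwheel '[[[0,0,0.4],[0,0,0],0.4],[[0,0,0],[0,0,0],0.4],[[0,0,0],[0,0,0],0.4]]'
```

```text
clock: 22.22
position: [0.4126, -0.1553, 0.0539]
ee_rot: [0.0, 0.998, -0.058, 0.0]
contact_force: [-0.1, -0.0, -0.4]
width: 0.0432
gripper_force: 41.2
clock: 22.6
position: [0.4126, -0.1553, 0.0537]
ee_rot: [0.0, 0.998, -0.058, 0.0]
contact_force: [-1.3, 0.1, 4.4]
width: 0.0428
gripper_force: 41.7
```

```bash
python3 -m handwheel '[[[0,0,-0.8],[0,0,0],0.4],[[3,0,0],[0,0,0],0.4],[[3,0,0],[0,0,0],0.4],[[2,0,0],[0,0,0],0.4],[[0,0,0],[0,0,0],0.4]]'; python3 -m handwheel '[[[2,0,0],[0,0,0],0.4],[[2,0,0],[0,0,0],0.4],[[2,0,0],[0,0,0],0.4],[[0,0,0],[0,0,0],0.4]]';python3 -m handwheel '[[[2,0,0],[0,0,0],0.4],[[2,0,0],[0,0,0],0.4],[[0,0,0],[0,0,0],0.4],[[0,0,0],[0,0,0],0.4]]'
```

```text
clock: 23.22
position: [0.4208, -0.1563, 0.0542]
ee_rot: [0.0, 0.998, -0.058, 0.0]
contact_force: [-0.4, -0.6, -0.1]
width: 0.0432
gripper_force: 41.2
clock: 23.72
position: [0.4268, -0.157, 0.0543]
ee_rot: [0.0, 0.998, -0.058, 0.0]
contact_force: [0.5, 0.4, -0.9]
width: 0.0432
gripper_force: 41.2
clock: 24.22
position: [0.4305, -0.1574, 0.0542]
ee_rot: [0.0, 0.998, -0.058, -0.0]
contact_force: [0.4, 0.3, 0.3]
width: 0.0429
gripper_force: 41.2
```

```bash
python3 -m handwheel '[[[3,0,0],[0,0,0],0.4],[[3,0,0],[0,0,0],0.4],[[3,0,0],[0,0,0],0.4],[[3,0,0],[0,0,0],0.4],[[0,0,0],[0,0,0],0.4]]'; python3 -m handwheel '[[[3,0,0],[0,0,0],0.4],[[3,0,0],[0,0,0],0.4],[[3,0,0],[0,0,0],0.4],[[3,0,0],[0,0,0],0.4],[[3,0,0],[0,0,0],0.4],[[0,0,0],[0,0,0],0.4]]';python3 -m handwheel '[[[3,0,0],[0,0,0],0.4],[[3,0,0],[0,0,0],0.4],[[3,0,0],[0,0,0],0.4],[[3,0,0],[0,0,0],0.4],[[3,0,0],[0,0,0],0.4],[[0,0,0],[0,0,0],0.4]]'
python3 -c "
from h import *
T=pose();p=T[:2,3];d=p-[.5002,-.1654];print(d@[.9934,-.1143]+.0065,d@[.1143,.9934])"
```

```text
clock: 24.85
position: [0.4428, -0.1589, 0.0542]
ee_rot: [0.0, 0.998, -0.058, 0.0]
contact_force: [0.4, 0.0, -0.4]
width: 0.0431
gripper_force: 41.2
clock: 25.6
position: [0.4577, -0.1607, 0.0542]
ee_rot: [0.0, 0.998, -0.058, 0.0]
contact_force: [0.0, -0.7, -0.7]
width: 0.043
gripper_force: 41.2
clock: 26.35
position: [0.4725, -0.1624, 0.0542]
ee_rot: [0.0, 0.998, -0.058, 0.0]
contact_force: [0.7, -0.5, -0.4]
width: 0.0431
gripper_force: 41.2
-0.021337849161518707 -0.0001530244971126723
```

```bash
python3 -m handwheel '[[[2,0,0],[0,0,0],0.4],[[2,0,0],[0,0,0],0.4],[[2,0,0],[0,0,0],0.4],[[0,0,0],[0,0,0],0.4]]' 50; python3 -m handwheel '[[[1,0,0],[0,0,0],0.4],[[1,0,0],[0,0,0],0.4],[[0,0,0],[0,0,0],0.4]]'; python3 -m handwheel '[[[1,0,0],[0,0,0],0.4],[[1,0,0],[0,0,0],0.4],[[0,0,0],[0,0,0],0.4]]'; python3 -m handwheel '[[[1,0,0],[0,0,0],0.4],[[1,0,0],[0,0,0],0.4],[[0,0,0],[0,0,0],0.4]]'
```

```text
clock: 26.85
position: [0.4784, -0.1631, 0.0543]
ee_rot: [0.0, 0.998, -0.058, 0.0]
contact_force: [0.1, -0.6, 0.4]
width: 0.0427
gripper_force: 55.8
clock: 27.22
position: [0.4803, -0.1633, 0.0543]
ee_rot: [0.0, 0.998, -0.058, 0.0]
contact_force: [-0.1, 0.1, -1.2]
width: 0.0425
gripper_force: 55.8
clock: 27.6
position: [0.4822, -0.1634, 0.0542]
ee_rot: [0.0, 0.998, -0.058, -0.0]
contact_force: [-0.2, -0.3, -0.3]
width: 0.0427
gripper_force: 55.8
clock: 27.98
position: [0.4836, -0.1635, 0.054]
ee_rot: [-0.0, 0.998, -0.058, -0.001]
contact_force: [-2.5, 0.5, -1.7]
width: 0.0426
gripper_force: 55.8
```

```bash
for i in 1 2; do :; done; python3 -m handwheel '[[[1,0,0],[0,0,0],0.4],[[1,0,0],[0,0,0],0.4],[[0,0,0],[0,0,0],0.4]]'; python3 -m handwheel '[[[1,0,0],[0,0,0],0.4],[[0.5,0,0],[0,0,0],0.4],[[0,0,0],[0,0,0],0.4]]'; python3 -m handwheel '[[[0.5,0,0],[0,0,0],0.4],[[0.5,0,0],[0,0,0],0.4],[[0,0,0],[0,0,0],0.4]]'
```

```text
clock: 28.35
position: [0.4846, -0.1635, 0.054]
ee_rot: [-0.0, 0.998, -0.058, -0.002]
contact_force: [-6.0, -0.4, 0.3]
width: 0.0426
gripper_force: 56.0
clock: 28.72
position: [0.4848, -0.1634, 0.054]
ee_rot: [-0.0, 0.998, -0.058, -0.003]
contact_force: [-8.1, -0.1, 2.8]
width: 0.0427
gripper_force: 56.3
clock: 29.1
position: [0.485, -0.1635, 0.054]
ee_rot: [-0.001, 0.998, -0.058, -0.004]
contact_force: [-9.1, 0.3, 4.1]
width: 0.0425
gripper_force: 56.4
```

```bash
python3 -m handwheel '[[[0.7,0,0],[0,0,0],0.4],[[0.7,0,0],[0,0,0],0.4],[[0,0,0],[0,0,0],0.4]]'; python3 -m handwheel '[[[0.7,0,0],[0,0,0],0.4],[[0.7,0,0],[0,0,0],0.4],[[0,0,0],[0,0,0],0.4]]'
```

```text
clock: 29.48
position: [0.4853, -0.1634, 0.054]
ee_rot: [-0.001, 0.998, -0.057, -0.005]
contact_force: [-11.7, 1.0, 6.5]
width: 0.0427
gripper_force: 56.7
clock: 29.85
position: [0.4853, -0.1634, 0.054]
ee_rot: [-0.001, 0.998, -0.057, -0.006]
contact_force: [-14.0, -0.3, 9.4]
width: 0.0427
gripper_force: 57.0
```

```bash
python3 -m handwheel '[[[0,0,-0.4],[0,0.12,0],0.4],[[0,0,0],[0,0,0],0.4],[[0,0,0],[0,0,0],0.4]]'; python3 -m handwheel '[[[0,0,-0.6],[0,0.08,0],0.4],[[0,0,0],[0,0,0],0.4],[[0,0,0],[0,0,0],0.4]]'
```

```text
clock: 30.22
position: [0.4862, -0.1633, 0.0538]
ee_rot: [-0.001, 0.998, -0.057, 0.001]
contact_force: [-10.9, -1.1, 3.5]
width: 0.0429
gripper_force: 56.3
clock: 30.6
position: [0.4863, -0.1633, 0.0538]
ee_rot: [-0.0, 0.998, -0.058, 0.005]
contact_force: [-9.4, -0.7, -0.3]
width: 0.0428
gripper_force: 55.8
```

```bash
python3 -m handwheel '[[[1,0,0],[0,-0.04,0],0.4],[[1,0,0],[0,0,0],0.4],[[0,0,0],[0,0,0],0.4]]'; python3 -m handwheel '[[[0.8,0,-0.1],[0,0.03,0],0.4],[[0,0,0],[0,0,0],0.4],[[0,0,0],[0,0,0],0.4]]'
```

```text
clock: 30.98
position: [0.4865, -0.1633, 0.0538]
ee_rot: [-0.001, 0.998, -0.057, 0.001]
contact_force: [-13.7, -0.2, 2.0]
width: 0.0428
gripper_force: 56.3
clock: 31.35
position: [0.4866, -0.1632, 0.0538]
ee_rot: [-0.001, 0.998, -0.057, 0.002]
contact_force: [-15.6, -1.2, 2.7]
width: 0.0426
gripper_force: 56.3
```

```bash
python3 -c "
from h import *
s=readout.get_state();print(s['moment'],s['contact_force'],pose()[:3,:3].round(4).tolist())"; python3 -m handwheel '[[[0,0,-0.5],[0,0.1,0],0.4],[[0,0,0],[0,0,0],0.4],[[0,0,0],[0,0,0],0.4]]'; python3 -c "
from h import *
s=readout.get_state();print(s['moment'])"
```

```text
[-0.311936    2.5336699  -0.14654937] [-15.56403239  -1.23803976   2.71950647] [[0.9935, -0.1142, 0.0043], [-0.1142, -0.9935, 0.0011], [0.0042, -0.0015, -1.0]]
clock: 31.72
position: [0.4871, -0.1632, 0.0538]
ee_rot: [-0.001, 0.998, -0.057, 0.008]
contact_force: [-12.8, -1.4, -1.8]
width: 0.0425
gripper_force: 55.8
[-0.21206815  2.31813741 -0.07907058]
```

```bash
python3 -m handwheel '[[[0.8,0,-0.1],[0,0.05,0],0.4],[[0,0,0],[0,0,0],0.4],[[0,0,0],[0,0,0],0.4]]'; python3 -m handwheel '[[[0.8,0,-0.1],[0,0.05,0],0.4],[[0,0,0],[0,0,0],0.4],[[0,0,0],[0,0,0],0.4]]'; python3 -c "
from h import *
im,T=snap('wrist','push1');K,M=cam('wrist',T);p=T[:3,3]
g=cv2.cvtColor(im,cv2.COLOR_BGR2GRAY)
wa=np.array([.5002,-.166]); e=np.array([.9934,-.1143]); n=np.array([.1143,.9934])
f=lambda x,y,z:proj([*(wa+e*x+n*y),z],K,M)[0].round(1)
print('housing top front',f(.032,.03,.078),f(.032,-.03,.078),'keeper',f(.044,0,.075),f(.050,0,.075),'slot end',f(.07,0,.062))
print('shield roof front exp',[f(x,.015,.069) for x in(.02,.025,.028,.032)])
u=int(f(.03,.015,.07)[0]);print(u,g[60:240,u].tolist()); u=int(f(.03,0,.07)[0]);print(u,g[10:240,u].tolist())"
```

```text
clock: 32.1
position: [0.4872, -0.1632, 0.0538]
ee_rot: [-0.0, 0.998, -0.057, 0.01]
contact_force: [-12.9, -2.1, -0.7]
width: 0.0425
gripper_force: 55.9
clock: 32.48
position: [0.4872, -0.1631, 0.0538]
ee_rot: [-0.0, 0.998, -0.057, 0.011]
contact_force: [-15.3, -1.9, -0.1]
width: 0.0428
gripper_force: 56.0
housing top front [195.1 181.6] [368.2 181.9] keeper [281.6 145.9] [281.7 128.2] slot end [281.7  69.9]
shield roof front exp [array([242. , 208.1]), array([241.6, 195.3]), array([241.4, 187.5]), array([241.1, 176.9])]
241 [217, 214, 214, 215, 216, 215, 214, 217, 213, 217, 217, 216, 217, 215, 217, 214, 216, 216, 216, 218, 217, 217, 215, 215, 217, 217, 218, 217, 218, 217, 216, 216, 217, 219, 218, 213, 217, 216, 215, 218, 219, 218, 218, 219, 218, 218, 218, 217, 217, 218, 217, 218, 218, 218, 219, 218, 219, 219, 219, 219, 218, 218, 218, 218, 219, 219, 218, 218, 218, 219, 216, 219, 217, 219, 218, 218, 217, 216, 218, 218, 219, 219, 218, 219, 218, 218, 217, 217, 218, 218, 217, 218, 217, 218, 218, 218, 218, 218, 219, 219, 219, 217, 218, 218, 218, 218, 218, 217, 217, 217, 219, 218, 216, 217
[... 740 characters left out ...]
15, 214, 213, 215, 214, 214, 212, 214, 215, 213, 212, 215, 213, 218, 206, 141, 102, 111, 111, 111, 109, 108, 110, 108, 109, 109, 111, 108, 110, 107, 132, 150, 156, 160, 166, 172, 172, 181, 188, 191, 197, 195, 194, 199, 199, 202, 200, 202, 195, 153, 125, 132, 131, 131, 132, 130, 130, 130, 132, 132, 128, 129, 128, 128, 129, 128, 128, 128, 127, 131, 128, 127, 129, 130, 129, 128, 127, 127, 127, 126, 127, 127, 128, 127, 126, 124, 127, 125, 127, 128, 126, 125, 125, 125, 124, 127, 128, 129, 130, 119, 75, 67, 106, 119, 119, 118, 119, 120, 119, 116, 117, 119, 117, 117, 118, 115, 102, 124, 153, 159, 160, 161, 163, 161, 159, 162, 120, 104, 114, 111, 112, 113, 112, 111, 110, 114, 112, 113, 111, 94, 145]
```

```bash
python3 -m handwheel '[[[0.6,0,0],[0,0,0],0.4],[[0,0,0],[0,0,0],0.4],[[0,0,0],[0,0,0],0.4]]'; python3 -m handwheel '[[[0.6,0,-0.1],[0,0.03,0],0.4],[[0,0,0],[0,0,0],0.4],[[0,0,0],[0,0,0],0.4]]'; python3 -c "
from h import *
T=pose(); print(T[:3,:3].round(4).tolist())"
```

```text
clock: 32.9
position: [0.4872, -0.1631, 0.0538]
ee_rot: [-0.0, 0.998, -0.057, 0.011]
contact_force: [-15.9, -1.2, 1.5]
width: 0.0426
gripper_force: 56.2
clock: 33.28
position: [0.4873, -0.1631, 0.0538]
ee_rot: [-0.0, 0.998, -0.057, 0.012]
contact_force: [-16.7, -1.9, 2.1]
width: 0.0427
gripper_force: 56.2
[[0.9932, -0.1136, 0.0238], [-0.1136, -0.9935, -0.0006], [0.0237, -0.0021, -0.9997]]
```

```bash
python3 -m handwheel '[[[0,0,0],[0,-0.08,0],0.4],[[0,0,0],[0,0,0],0.4],[[0,0,0],[0,0,0],0.4]]'; python3 -m handwheel '[[[0,0,0],[0,-0.08,0],0.4],[[0,0,0],[0,0,0],0.4],[[0,0,0],[0,0,0],0.4]]';  python3 -c "
from h import *
T=pose(); print(T[:3,:3].round(4).tolist(),readout.get_state()['moment'])"
```

```text
clock: 33.65
position: [0.4927, -0.1635, 0.054]
ee_rot: [-0.001, 0.998, -0.058, 0.013]
contact_force: [-4.7, -0.3, -9.0]
width: 0.0428
gripper_force: 55.0
clock: 34.02
position: [0.4947, -0.164, 0.0551]
ee_rot: [-0.0, 0.998, -0.058, 0.011]
contact_force: [-5.2, 1.4, -7.2]
width: 0.0427
gripper_force: 55.2
[[0.993, -0.1157, 0.0221], [-0.1157, -0.9933, -0.0008], [0.022, -0.0017, -0.9998]] [ 0.33763854  1.15424256 -0.05896829]
```

```bash
cat > chk.py <<'E'
from h import *
import sys
im,T=snap('wrist',sys.argv[1]);K,M=cam('wrist',T);print(T[:3,3].round(4))
g=cv2.cvtColor(im,cv2.COLOR_BGR2GRAY)
wa=np.array([.5002,-.166]); e=np.array([.9934,-.1143]); n=np.array([.1143,.9934])
f=lambda x,y,z:proj([*(wa+e*x+n*y),z],K,M)[0].round(1)
print('housing top front',f(.032,.03,.078),'keeper',f(.044,0,.075),f(.050,0,.075),'barb rear straight',f(.051,0,.075),'leaf end straight',f(.063,0,.0715),'bent',f(.063,0,.067),'slot end floor',f(.07,0,.062),'top',f(.07,0,.078))
print('shield roof front exp',[f(x,.015,.069)[1] for x in(.026,.028,.030,.032)])
u=int(f(.03,.015,.07)[0]);v=int(f(.032,.015,.07)[1]);print(u,v-25,g[v-25:v+25,u].tolist()); u=int(f(.03,0,.07)[0]);a=max(int(f(.07,0,.062)[1])-30,0);print(u,a,g[a:v+30,u].tolist())
E
python3 chk.py push2
```

```text
[ 0.4947 -0.164   0.0551]
housing top front [196.8 201.9] keeper [281.1 167. ] [281.1 150. ] barb rear straight [281.1 147.1] leaf end straight [281.1 111.6] bent [281.1 111.5] slot end floor [281.1  91.9] top [281.2  89.5]
shield roof front exp [np.float64(211.1), np.float64(206.1), np.float64(201.0), np.float64(195.9)]
241 171 [211, 209, 209, 209, 210, 208, 211, 211, 209, 208, 208, 211, 208, 208, 209, 208, 208, 208, 209, 208, 210, 210, 206, 205, 208, 210, 209, 198, 183, 183, 121, 51, 61, 64, 62, 61, 61, 60, 59, 55, 61, 60, 58, 53, 55, 54, 56, 54, 54, 56]
281 61 [214, 214, 212, 212, 212, 211, 211, 212, 213, 214, 213, 213, 215, 214, 213, 213, 214, 213, 215, 215, 216, 216, 215, 217, 207, 199, 188, 179, 164, 135, 108, 93, 185, 215, 210, 207, 207, 207, 206, 207, 208, 210, 208, 207, 207, 209, 205, 207, 206, 208, 207, 214, 180, 121, 104, 108, 108, 108, 108, 105, 108, 108, 111, 105, 108, 104, 108, 108, 105, 109, 108, 109, 108, 106, 107, 107, 107, 112, 107, 108, 108, 109, 106, 105, 112, 114, 120, 125, 126, 152, 153, 143, 150, 154, 163, 166, 169, 176, 180, 187, 188, 190, 190, 192, 192, 193, 195, 199, 168, 127, 122, 126, 127, 127, 125, 126, 125, 121, 125, 123, 121, 127, 125, 124, 124, 125, 125, 125, 123, 123, 122, 124, 123, 123, 121, 119, 123, 118, 83, 73, 100, 117, 118, 115, 116, 116, 117, 118, 117, 113, 117, 114, 115, 117, 103, 118, 148, 155, 157, 156, 157, 157, 154, 154, 134]
```

```bash
python3 -m handwheel '[[[0,0,0.6],[0,-0.1,0],0.4],[[0,0,0.6],[0,-0.08,0],0.4],[[0,0,0],[0,0,0],0.4],[[0,0,0],[0,0,0],0.4]]'; python3 -m handwheel '[[[1,0,0.2],[0,0,0],0.4],[[0,0,0],[0,0,0],0.4],[[0,0,0],[0,0,0],0.4]]'
```

```text
clock: 34.58
position: [0.4946, -0.1641, 0.055]
ee_rot: [-0.001, 0.998, -0.058, 0.002]
contact_force: [-8.7, 2.1, 1.5]
width: 0.0425
gripper_force: 56.0
clock: 34.95
position: [0.4946, -0.1641, 0.0549]
ee_rot: [-0.001, 0.998, -0.058, 0.001]
contact_force: [-10.0, 1.0, 3.9]
width: 0.0424
gripper_force: 56.3
```

```bash
python3 -m handwheel '[[[-2,0,-0.5],[0,0,0],0.4],[[-1,0,0],[0,0,0],0.4],[[0,0,0],[0,0,0],0.4],[[0,0,0],[0,0,0],0.4]]'; python3 chk.py rel1; python3 -m handwheel '[[[0,0,0],[0,0,0],-0.2],[[0,0,0],[0,0,0],-0.3],[[0,0,0],[0,0,0],-0.4],[[0,0,0],[0,0,0],-0.4],[[0,0,-5],[0,0,0],-0.4],[[0,0,-20],[0,0,0],-0.4],[[0,0,-50],[0,0,0],-0.4],[[0,0,-50],[0,0,0],-0.4],[[0,0,-50],[0,0,0],-0.4],[[0,0,0],[0,0,0],-0.4],[[0,0,0],[0,0,0],-0.4]]'; python3 chk.py rel2
```

```text
clock: 35.45
position: [0.4946, -0.1642, 0.0553]
ee_rot: [-0.0, 0.998, -0.058, 0.004]
contact_force: [-3.0, 3.5, -2.4]
width: 0.0427
gripper_force: 55.6
[ 0.4946 -0.1642  0.0553]
housing top front [196.2 203. ] keeper [280.7 167.9] [280.7 150.9] barb rear straight [280.7 148. ] leaf end straight [280.7 112.1] bent [280.7 111.8] slot end floor [280.7  91.9] top [280.7  90.2]
shield roof front exp [np.float64(211.7), np.float64(206.7), np.float64(201.6), np.float64(196.5)]
241 172 [208, 209, 210, 208, 207, 208, 209, 209, 208, 211, 211, 207, 208, 207, 205, 209, 209, 208, 208, 209, 205, 208, 208, 208, 208, 209, 207, 198, 184, 184, 116, 52, 62, 63, 61, 61, 58, 60, 58, 56, 58, 59, 57, 52, 56, 54, 53, 51, 55, 53]
280 61 [212, 213, 213, 210, 212, 213, 212, 212, 212, 214, 211, 212, 215, 211, 215, 212, 214, 214, 215, 214, 215, 215, 213, 215, 212, 204, 196, 185, 176, 157, 121, 94, 183, 213, 209, 206, 204, 208, 208, 209, 208, 206, 207, 208, 205, 206, 207, 206, 205, 207, 206, 215, 182, 122, 100, 103, 109, 106, 108, 108, 106, 108, 108, 108, 106, 108, 110, 108, 108, 108, 108, 107, 111, 107, 108, 10
[... 974 characters left out ...]
, 180, 180, 179, 179, 177, 179, 179, 178, 179, 179, 178, 178, 179, 177, 181, 181, 165, 104, 48, 55, 57, 57, 57, 57, 54, 53, 55, 52, 51, 54, 49, 51, 51, 52, 52, 47, 52, 48, 50, 50, 45]
279 67 [154, 136, 150, 174, 179, 176, 178, 177, 176, 176, 177, 179, 182, 177, 180, 178, 181, 181, 180, 178, 181, 179, 181, 182, 182, 180, 181, 183, 168, 129, 138, 175, 182, 178, 180, 181, 179, 180, 185, 157, 105, 85, 87, 93, 90, 91, 88, 89, 88, 88, 89, 89, 90, 92, 105, 106, 125, 138, 148, 154, 160, 164, 166, 129, 103, 106, 104, 106, 106, 104, 102, 106, 103, 107, 104, 107, 110, 70, 90, 106, 103, 102, 101, 104, 100, 122, 135, 130, 138, 106, 93, 102, 100, 98, 101, 115, 133, 135, 139, 124, 104, 98, 102, 74, 39, 50]
```

```bash
python3 -c "
from rig import manip; print(manip.sign_off())"
```

```text
the job is handed in; nothing more can be done
None
```

The vial is seated in the well, and the shield is home under both rails with its barb behind the keeper bar in the last wrist picture. I handed the job in at about 37 s; no verdict came back.

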